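# Cull the bad blanks, load the tray and start the sander feed

## Task

Sort the batch of wooden blanks on the bench: put every short or chipped one into the deep offcut box and lay every sound one flat on the floor of the low loading tray, none stacked. Only when the whole batch is sorted, turn the feed dial so that its white pointer stands at the raised index mark. Leave the jar, tape and hammer where they are.

Things in the scene. Friction and masses are not known exactly. Their poses are not given: they have to be found in the camera images.
- sound_0_center (a point): Sound beech blank: plain straight square bar 96 x 30 x 30 mm with whole, square ends, about 60 g; lies flat on the bench at the start. May be absent. Its x axis runs along its length; the point given is half-way along, across and up (15 mm above the bench as it lies).
- sound_1_center (a point): Sound beech blank: plain straight square bar 96 x 30 x 30 mm with whole, square ends, about 60 g; lies flat on the bench at the start. May be absent. Its x axis runs along its length; the point given is half-way along, across and up (15 mm above the bench as it lies).
- sound_2_center (a point): Sound beech blank: plain straight square bar 96 x 30 x 30 mm with whole, square ends, about 60 g; lies flat on the bench at the start. May be absent. Its x axis runs along its length; the point given is half-way along, across and up (15 mm above the bench as it lies).
- sound_3_center (a point): Sound beech blank: plain straight square bar 96 x 30 x 30 mm with whole, square ends, about 60 g; lies flat on the bench at the start. May be absent. Its x axis runs along its length; the point given is half-way along, across and up (15 mm above the bench as it lies).
- short_0_center (a point): Short blank, a reject: straight square bar only 64 x 30 x 30 mm. May be absent. Its x axis runs along its length; the point given is half-way along, across and up (15 mm above the bench as it lies).
- short_1_center (a point): Short blank, a reject: straight square bar only 64 x 30 x 30 mm. May be absent. Its x axis runs along its length; the point given is half-way along, across and up (15 mm above the bench as it lies).
- chipped_0_center (a point): Chipped blank, a reject: 96 x 30 x 30 mm overall, but over the last 32 mm at its +x end only half the width (its +y half) is left, a notch through the whole height; the middle and the -x end are whole. May be absent. Its x axis runs along its length; the point given is half-way along, across and up (15 mm above the bench as it lies).
- chipped_1_center (a point): Chipped blank, a reject: 96 x 30 x 30 mm overall, but over the last 32 mm at its +x end only half the width (its +y half) is left, a notch through the whole height; the middle and the -x end are whole. May be absent. Its x axis runs along its length; the point given is half-way along, across and up (15 mm above the bench as it lies).
- tray_in (a point): Centre of the inner floor (8 mm above the bench) of the low plywood loading tray, fixed to the bench. Inside 130 mm along its x by 240 mm along its y, walls 8 mm thick, rim 20 mm above the bench (12 mm above the inner floor). Four sound blanks fit side by side, each along the tray's x, at 56 mm spacing. Tray and offcut box stand on either side of the batch; which is left or right varies.
- bin_in (a point): Centre of the inner floor (8 mm above the bench) of the deep dark wooden offcut box, fixed. Inside 134 mm along its x by 184 mm along its y, walls 8 mm thick, rim 70 mm above the bench.
- dial_grip (a point): Centre of the grip bar of the feed dial, 58 mm above the bench, on the dial's vertical axis. The dial sits on the fixed grey control box (104 x 104 x 34 mm): a black disc 64 mm across with an upright bar 62 long x 16 wide x 26 mm high on it (bar from 43 to 69 mm above the bench). This frame turns with the dial: the bar lies along x and its white pointer line is on the +x half.
- dial (a joint): Angle of the feed dial in rad, growing counter-clockwise seen from above; stops at -0.2 and 3.0, light friction (about 0.06 N m), stays where left. The pointer meets the index mark at 1.80; at 0 to 0.6 the feed is off. About 1.2 to 1.8 rad must be turned.
- mark (a point): The index mark: one thick raised steel tick (14 x 5 mm) on the control box beside the dial, 43 mm from its axis and the only one of its kind (the thin black ticks are scale). The line from the dial's axis to it is the wanted direction of the pointer.
- jar: Glue jar, 68 mm across and 100 mm tall, upright; origin at its underside. Bystander: leave alone. Jar and control box stand left and right of the far part of the batch; which is where varies.
- tape: Roll of paper tape, 96 mm across, 25 mm high, lying flat beyond the batch; origin at its underside. Bystander.
- hammer: Hammer about 260 mm long lying across, beyond the batch; bystander, leave alone.
- sound_0: The same blank as sound_0_center; origin at the centre of its underside as it lies at the start.
- sound_1: The same blank as sound_1_center; origin at the centre of its underside as it lies at the start.
- sound_2: The same blank as sound_2_center; origin at the centre of its underside as it lies at the start.
- sound_3: The same blank as sound_3_center; origin at the centre of its underside as it lies at the start.
- short_0: The same blank as short_0_center; origin at the centre of its underside as it lies at the start.
- short_1: The same blank as short_1_center; origin at the centre of its underside as it lies at the start.
- chipped_0: The same blank as chipped_0_center; origin at the centre of its underside as it lies at the start.
- chipped_1: The same blank as chipped_1_center; origin at the centre of its underside as it lies at the start.
Things that resemble listed ones, but are neither listed nor needed, are in the scene too. Leave any blue or red look-alike of the short_0 alone.

How it is judged:
On the way, in this order (a step that is already met when the one before it is completed fails the run):
1. every reject in the offcut box and every sound blank flat in the tray, all let go, with the dial still away from the mark (below 1.2 rad) (x of sound_0_center in the frame of tray_in between -0.055 and 0.055 m and y of sound_0_center in the frame of tray_in between -0.112 and 0.112 m and z of sound_0_center in the frame of tray_in between 0.005 and 0.021 m and x of sound_1_center in the frame of tray_in between -0.055 and 0.055 m and y of sound_1_center in the frame of tray_in between -0.112 and 0.112 m and z of sound_1_center in the frame of tray_in between 0.005 and 0.021 m and x of sound_2_center in the frame of tray_in between -0.055 and 0.055 m and y of sound_2_center in the frame of tray_in between -0.112 and 0.112 m and z of sound_2_center in the frame of tray_in between 0.005 and 0.021 m and x of sound_3_center in the frame of tray_in between -0.055 and 0.055 m and y of sound_3_center in the frame of tray_in between -0.112 and 0.112 m and z of sound_3_center in the frame of tray_in between 0.005 and 0.021 m and x of short_0_center in the frame of bin_in between -0.067 and 0.067 m and y of short_0_center in the frame of bin_in between -0.092 and 0.092 m and z of short_0_center in the frame of bin_in between 0 and 0.06 m and x of short_1_center in the frame of bin_in between -0.067 and 0.067 m and y of short_1_center in the frame of bin_in between -0.092 and 0.092 m and z of short_1_center in the frame of bin_in between 0 and 0.06 m and x of chipped_0_center in the frame of bin_in between -0.067 and 0.067 m and y of chipped_0_center in the frame of bin_in between -0.092 and 0.092 m and z of chipped_0_center in the frame of bin_in between 0 and 0.06 m and x of chipped_1_center in the frame of bin_in between -0.067 and 0.067 m and y of chipped_1_center in the frame of bin_in between -0.092 and 0.092 m and z of chipped_1_center in the frame of bin_in between 0 and 0.06 m and contact force between each of sound_0, sound_1, sound_2, sound_3, short_0, short_1, chipped_0, chipped_1 and the fingers below 0.1 N and value of joint dial below 1.2 rad), for 0.2 s.
2. dial turned to the index mark, within 0.1 rad (value of joint dial between 1.7 and 1.9 rad), for 0.2 s.
At the end, for the whole second after the job is handed in: Every sound blank that is present lies flat on the tray's floor (its centre inside the tray's walls and less than 21 mm above its inner floor), every short or chipped blank is in the offcut box with its centre below the rim, all at rest, and the dial stands at 1.80 rad within 0.1 rad (all of step 2 and x of sound_0_center in the frame of tray_in between -0.055 and 0.055 m and y of sound_0_center in the frame of tray_in between -0.112 and 0.112 m and z of sound_0_center in the frame of tray_in between 0.005 and 0.021 m and x of sound_1_center in the frame of tray_in between -0.055 and 0.055 m and y of sound_1_center in the frame of tray_in between -0.112 and 0.112 m and z of sound_1_center in the frame of tray_in between 0.005 and 0.021 m and x of sound_2_center in the frame of tray_in between -0.055 and 0.055 m and y of sound_2_center in the frame of tray_in between -0.112 and 0.112 m and z of sound_2_center in the frame of tray_in between 0.005 and 0.021 m and x of sound_3_center in the frame of tray_in between -0.055 and 0.055 m and y of sound_3_center in the frame of tray_in between -0.112 and 0.112 m and z of sound_3_center in the frame of tray_in between 0.005 and 0.021 m and x of short_0_center in the frame of bin_in between -0.067 and 0.067 m and y of short_0_center in the frame of bin_in between -0.092 and 0.092 m and z of short_0_center in the frame of bin_in between 0 and 0.06 m and x of short_1_center in the frame of bin_in between -0.067 and 0.067 m and y of short_1_center in the frame of bin_in between -0.092 and 0.092 m and z of short_1_center in the frame of bin_in between 0 and 0.06 m and x of chipped_0_center in the frame of bin_in between -0.067 and 0.067 m and y of chipped_0_center in the frame of bin_in between -0.092 and 0.092 m and z of chipped_0_center in the frame of bin_in between 0 and 0.06 m and x of chipped_1_center in the frame of bin_in between -0.067 and 0.067 m and y of chipped_1_center in the frame of bin_in between -0.092 and 0.092 m and z of chipped_1_center in the frame of bin_in between 0 and 0.06 m and linear speed of each of sound_0, sound_1, sound_2, sound_3, short_0, short_1, chipped_0, chipped_1 below 0.03 m/s); the robot touches nothing.
It fails at once if the jar is moved more than 25 mm (distance of jar from where it was at the start of the episode above 0.025 m).
It fails at once if the tape is moved more than 25 mm (distance of tape from where it was at the start of the episode above 0.025 m).
It fails at once if the hammer is moved more than 25 mm (distance of hammer from where it was at the start of the episode above 0.025 m).
Of sound_0, sound_1, sound_2, sound_3 only 3 to 4 are there at a start; the rules pass over those that are not, and their reading is None.
Of short_0, short_1, chipped_0, chipped_1 only 3 to 4 are there at a start; the rules pass over those that are not, and their reading is None.
At some moment in a run one of sound_0, sound_1, sound_2, sound_3, short_0, short_1, chipped_0, chipped_1 may be knocked a few centimetres aside while the robot is not near it.
Once in a run the grip may slacken for a moment while it holds something.
It also fails if it takes over 200 s, if anything falls off the work surface, if the arm or the gripper's body presses on something with over 40 N, if the wrist force passes 120 N, or if a joint passes its speed limit or range.

## Robot

A 6-joint arm with a two-finger parallel gripper is mounted at the origin on the work surface. World frame = base frame: x ahead of the robot, y to its left, z up, the work surface at z = 0. Lengths are in m, angles in rad, forces in N, time in s.
With the tool pointing down it reaches from about 0.4 to 0.825 m from the base axis. Payload 7 kg.
Tool frame: the origin (TCP) lies at the very end of the fingers, on their centre line; the grasp point (between the pads) lies 19 mm behind it; y points along the fingers, z is the direction in which the jaws open and shut, and the axes are right-handed (so a half turn about y gives the same grasp; the last joint's range is limited). The gripper opens to 88 mm and grips with 3 to 60 N. Pads are 19 mm wide; open, the fingers measure 130 mm over their backs; the gripper's body (78 mm by 193 mm) begins 47 mm behind the grasp point.
Start: joints at [1.509, 0.359, 0.012, 0, -1.224, -0.288], TCP at [0.231, 0.634, 0.191] pointing down, gripper open.
Joint ranges: [-3.07, 3.07], [-1.43, 2.12], [-1.02, 1.25], [-3.03, 1.67], [-3.05, -0], [-3.03, 3.03]. Speed limits (rad/s): [2.39, 2.39, 3.01, 3.14, 3.14, 3.14].

## Interface

Orientations are given as [roll, pitch, yaw] about the fixed x, y, z axes, in that order (R = Rz(yaw) Ry(pitch) Rx(roll)).
In Python, from station import get_state, grab_frame, job_done, regions_of gives the robot as it stands.
- The arm moves only by the tool drive_tool, never from a script. Its argument "rows" is a list of rows, each a list of 3 entries, a list of its own where there are three numbers: the shift along the world's x, y, z as a fraction of full scale, then the turn about the world's z as a fraction of full scale, then the opening, from 0 (shut) to 1 (fully open). A call has 1 to 12 rows; each row is the pose to reach, as a shift and turn from the pose commanded when the call began; what a row does not reach only later rows make up. Full scale, the value 1, is 30 cm for a shift and 90 degrees for a turn. A row lasts 1/10 s, in which the tool goes at most 50 mm and 8.59 degrees, less where a joint would pass 70% of its speed; a pose out of reach is approached as far as the arm can. A call with a number of a shift or a turn outside -1 to 1 is refused whole. A call with a gripper value outside its range is refused whole. The fingers move at their own pace and stop on an object; "newtons" is the grip in N (left out, the last holds). Time passes only in rows, so rows that repeat a pose let the fingers close. It gives the time, the measured TCP pose, the force and the opening at its end, in the units of the state.
- get_state(): the state, without advancing time (a new reading comes with each control period).
- grab_frame(name): name is "scene" or "top" or "wrist"; returns a dict with "img" (480x640x3 uint8, blue, green, red), "fx", "fy", "cx", "cy" (pixels), "k1" (the pictures are not rectified: a ray, as slopes to the right and down, at radius r is drawn at 1 + k1 r^2 times it, then the intrinsics apply), "T" (4x4, takes a point from camera to world coordinates); the wrist camera has in their place "hand_eye" (4x4, takes a point from camera to tool coordinates, whose origin is the TCP and whose axes are the tool frame's). Camera axes: x right, y down, z forward; pixel columns grow to the right and rows downward; lengths in m; the calibration is good to about 2 mm. A picture is of the moment at which its call begins: read the wrist's pose just before it. There is no depth.
- job_done(): hands the job in, once; it reports no verdict.
Trained networks look in a picture, given as the dict that the camera call returned (one of the last four; its "shot" number tells which), for a name from the list of things; names that differ only in an ending like _2 or _b are one class to them, and where a whole thing is asked for, a point or a joint stands for the part that bears it (a point fixed in the world has none). Each returns a list of dicts, best first, with "confidence" (0 to 1); they miss things now and then, are a little off and sometimes report something else, mostly with a low value. They report only what shows in the picture. A call takes as long as a camera call. They do not tell look-alikes from the thing itself.
- regions_of(picture, thing): "pixels" (480x640 bool, what is visible of it) and "box" ([left, top, right, bottom] in pixels, round what is visible of it).
The state is a dict: "t": time; "q": joint angles; "qd": joint speeds; "joint_efforts": joint torques, N m; "eef_pos": TCP position; "ee_rot": TCP orientation; "force": force on the tool from outside, world axes, zero at the start; "moment": the same for the moment, N m; "width": finger opening in m.
Only numpy, scipy, OpenCV 4.12 (cv2) and the standard library are available. Lean on these libraries where they do the work, as an engineer would, in place of code of your own. Each camera call takes 0.05 s, during which the arm holds its last target. There are 200 camera calls.

## Working session

There is one attempt and no reset: what is moved stays moved. The work goes in short steps, Python scripts to look and compute and a tool call to move; the robot and the scene stay as the last step left them, time stands still between calls to the robot, and variables do not carry over. Pictures are saved under pics/ and viewed, about 12 in all and at most 16, crops included, and the job is handed in when it is done.

Besides the shell and the picture viewer there is one more tool, called after "Request:" as name(argument=value, ...) on one line, values as JSON. drive_tool: Moves the arm, as the interface text tells. Its arguments: {"type":"object","properties":{"rows":{"type":"array"},"newtons":{"type":"number"}},"required":["rows"]}

```bash
mkdir -p pics; ls
cat > h.py <<'E'
import numpy as np, cv2
from station import get_state, grab_frame, job_done, regions_of
from scipy.spatial.transform import Rotation as R
def toolT(s):
    T=np.eye(4); T[:3,:3]=R.from_euler('xyz',s['ee_rot']).as_matrix() if np.size(s['ee_rot'])==3 else np.array(s['ee_rot']); T[:3,3]=s['eef_pos']; return T
def shoot(name):
    s=get_state(); f=grab_frame(name)
    if name=='wrist': f['T']=toolT(s)@np.array(f['hand_eye'])
    return f
def pix2w(f,uv,z):
    uv=np.array(uv,float).reshape(-1,2)
    K=np.array([[f['fx'],0,f['cx']],[0,f['fy'],f['cy']],[0,0,1.]])
    p=(uv-[f['cx'],f['cy']])/[f['fx'],f['fy']]
    n=p.copy()
    for _ in range(20): n=p/(1+f['k1']*(n**2).sum(1,keepdims=True))
    T=np.array(f['T']); d=np.c_[n,np.ones(len(n))]@T[:3,:3].T; o=T[:3,3]
    return o+d*((z-o[2])/d[:,2])[:,None]
def w2pix(f,P):
    P=np.array(P,float).reshape(-1,3);T=np.linalg.inv(np.array(f['T']));c=P@T[:3,:3].T+T[:3,3]
    n=c[:,:2]/c[:,2:];n=n*(1+f['k1']*(n**2).sum(1,keepdims=True))
    return n*[f['fx'],f['fy']]+[f['cx'],f['cy']]
E
python3 - <<'E'
from h import *
s=get_state();print(s)
for n in('top','scene'):
    f=shoot(n);cv2.imwrite(f'pics/{n}0.png',f['img']);print(n,{k:np.round(v,3) for k,v in f.items() if k not in('img',)})
E
```

```text
pics
{'t': 0.0, 'q': array([ 1.50911894e+00,  3.59368409e-01,  1.10388388e-02, -3.17484693e-04,
       -1.22408373e+00, -2.88108077e-01]), 'qd': array([-2.80158071e-04,  8.39986214e-04, -1.18646501e-03,  6.53465410e-05,
       -1.55442439e-04, -8.75979520e-04]), 'joint_efforts': array([ 2.01142997e-03, -5.82726932e+01,  2.93052131e+01,  6.99669465e+00,
        7.07954750e-03, -1.52750772e-04]), 'eef_pos': array([0.23116994, 0.63359719, 0.19023185]), 'ee_rot': array([-1.56916120e+00,  1.73329810e-04,  2.79169921e+00]), 'force': array([ 0.0155026 ,  0.15834623, -0.28381643]), 'moment': array([-0.03183529,  0.04187471, -0.01456522]), 'width': 0.08789145573704346}
top {'fx': np.float64(482.395), 'fy': np.float64(482.395), 'cx': np.float64(319.373), 'cy': np.float64(235.893), 'k1': np.float64(-0.035), 'T': array([[-0.025, -0.998,  0.062,  0.492],
       [-1.   ,  0.025,  0.   ,  0.009],
       [-0.002, -0.062, -0.998,  1.111],
       [ 0.   ,  0.   ,  0.   ,  1.   ]]), 'shot': np.int64(1)}
scene {'fx': np.float64(497.02), 'fy': np.float64(497.02), 'cx': np.float64(321.412), 'cy': np.float64(230.706), 'k1': np.float64(0.048), 'T': array([[-0.808,  0.475, -0.349,  0.905],
       [ 0.589,  0.667, -0.456,  0.423],
       [ 0.016, -0.574, -0.818,  0.833],
       [ 0.   ,  0.   ,  0.   ,  1.   ]]), 'shot': np.int64(2)}
```

View pics/top0.png

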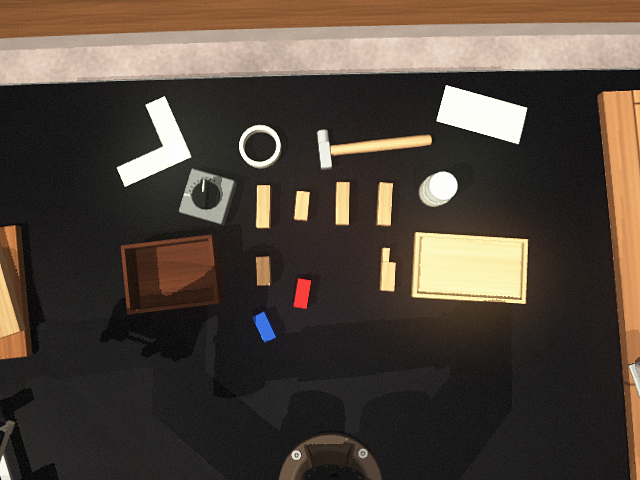

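```bash
cat > det.py <<'E'
from h import *
def dets(f,n,minc=.1):
    out=[]
    for r in regions_of(f,n):
        if r['confidence']<minc: continue
        m=r['pixels'].astype(np.uint8); c=max(cv2.findContours(m,0,2)[0],key=cv2.contourArea)
        out.append((r['confidence'],cv2.minAreaRect(c),r['box'],int(m.sum())))
    return out
E
python3 - <<'E'
from det import *
f=shoot('top')
for n in ['sound_0','short_0','chipped_0','tray_in','bin_in','dial_grip','dial','mark','jar','tape','hammer']:
    try:
        for c,r,b,a in dets(f,n):
            w=pix2w(f,cv2.boxPoints(r),.03); ctr=w.mean(0); L=[np.linalg.norm(w[1]-w[0]),np.linalg.norm(w[2]-w[1])]
            i=int(np.argmax(L)); e=w[i+1]-w[i]
            print(n,round(c,2),'px',np.round(r[0]),'xy',np.round(ctr[:2],3),'L',np.round(L,3),'yaw',round(np.degrees(np.arctan2(e[1],e[0]))%180,1),a)
    except Exception as ex: print(n,ex)
E
```

```text
sound_0 0.87 px [262. 206.] xy [0.631 0.136] L [0.034 0.095] yaw 179.0 601
sound_0 0.77 px [384. 204.] xy [ 0.63  -0.139] L [0.099 0.035] yaw 175.5 642
sound_0 0.72 px [342. 203.] xy [ 0.633 -0.043] L [0.1   0.032] yaw 175.7 597
short_0 0.89 px [263. 270.] xy [0.487 0.137] L [0.031 0.063] yaw 178.9 405
short_0 0.88 px [302. 293.] xy [0.434 0.05 ] L [0.065 0.031] yaw 169.2 392
short_0 0.86 px [301. 205.] xy [0.631 0.048] L [0.067 0.033] yaw 173.6 410
short_0 0.65 px [265. 326.] xy [0.362 0.136] L [0.037 0.068] yaw 23.2 498
chipped_0 0.62 px [388. 269.] xy [ 0.483 -0.142] L [0.096 0.034] yaw 175.0 542
chipped_0 0.56 px [263. 206.] xy [0.631 0.135] L [0.036 0.095] yaw 179.0 646
tray_in 0.95 px [470. 267.] xy [ 0.481 -0.326] L [0.149 0.261] yaw 84.8 7377
tray_in 0.65 px [384. 203.] xy [ 0.63  -0.139] L [0.098 0.033] yaw 174.8 601
bin_in 0.81 px [173. 273.] xy [0.484 0.341] L [0.228 0.16 ] yaw 95.6 6977
dial_grip 0.85 px [205. 195.] xy [0.659 0.266] L [0.061 0.059] yaw 134.1 588
dial_grip 0.17 px [388. 269.] xy [ 0.482 -0.141] L [0.034 0.094] yaw 178.0 526
dial 0.58 px [205. 195.] xy [0.66  0.265] L [0.061 0.062] yaw 62.0 606
mark 0.67 px [208. 196.] xy [0.658 0.259] L [0.103 0.11 ] yaw 72.7 2069
jar 0.63 px [437. 190.] xy [ 0.659 -0.26 ] L [0.088 0.068] yaw 107.1 933
jar 0.62 px [263. 270.] xy [0.487 0.137] L [0.031 0.063] yaw 178.9 416
tape 0.82 px [260. 146.] xy [0.768 0.139] L [0.096 0.095] yaw 88.4 751
hammer 0.56 px [374. 149.] xy [ 0.755 -0.12 ] L [0.26  0.088] yaw 88.6 1485
```

View crop.

Run:
```python
import cv2,numpy as np
i=cv2.imread('pics/top0.png'); a=cv2.resize(i[170:350,230:420],None,fx=4,fy=3.3,interpolation=cv2.INTER_CUBIC)
a=np.clip(a.astype(float)*1.3,0,255).astype(np.uint8)[:600]
cv2.imwrite('pics/c0.png',cv2.resize(i[170:310,240:405],None,fx=3.6,fy=3.6,interpolation=cv2.INTER_CUBIC))
cv2.imwrite('pics/d0.png',cv2.resize(i[160:230,170:245],None,fx=7,fy=7,interpolation=cv2.INTER_CUBIC))
j=cv2.imread('pics/scene0.png');
```

```text
(no output)
```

View pics/c0.png

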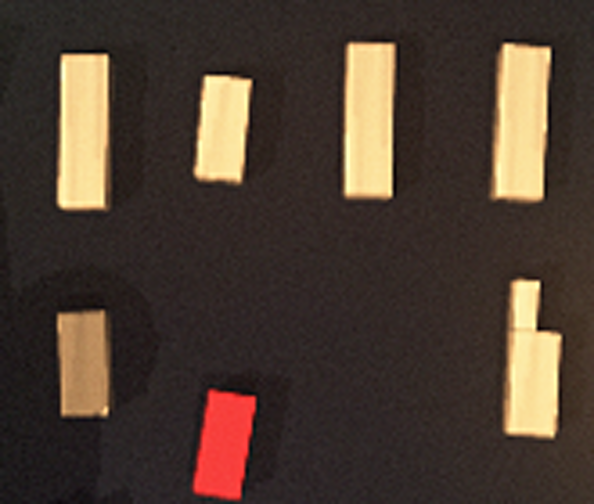

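View pics/scene0.png

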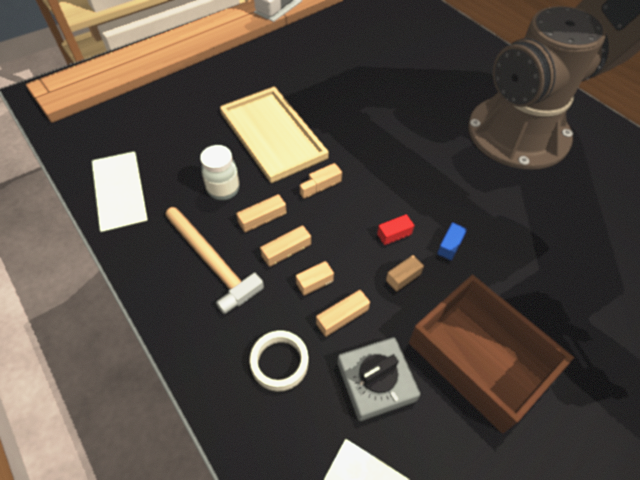

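```bash
cat > pose.py <<'E'
from det import *
def rect(f,n,z):
    for c,r,b,a in dets(f,n)[:1 if n!='short_0' else 6]:
        w=pix2w(f,cv2.boxPoints(r),z); L=[np.linalg.norm(w[1]-w[0]),np.linalg.norm(w[2]-w[1])]
        i=int(np.argmax(L)); e=w[i+1]-w[i]
        print(n,round(c,2),np.round(w.mean(0)[:2],3),np.round(L,3),'yaw',round(np.degrees(np.arctan2(e[1],e[0]))%180,1))
E
python3 - <<'E'
from pose import *
f=shoot('top')
rect(f,'tray_in',.02);rect(f,'bin_in',.07);rect(f,'bin_in',.0)
r=regions_of(f,'jar')[0]; m=r['pixels'];ys,xs=np.nonzero(m)
hsv=cv2.cvtColor(f['img'],cv2.COLOR_BGR2HSV); 
print(r['box'])
for z,uv in((.1,(442,186)),(0,(433,197))): print(pix2w(f,uv,z))
E
```

```text
tray_in 0.74 [ 0.48  -0.329] [0.148 0.261] yaw 85.0
bin_in 0.69 [0.485 0.33 ] [0.217 0.15 ] yaw 95.8
bin_in 0.69 [0.484 0.351] [0.231 0.161] yaw 95.8
[421.0, 167.5, 455.9, 207.7]
[[ 0.65503902 -0.25312337  0.1       ]]
[[ 0.64584135 -0.25693116  0.        ]]
```

Request:
drive_tool(rows=[[[0.25,-0.25,0.1],0.05,0.6],[[0.5,-0.5,0.15],0.1,0.6],[[0.5,-0.65,0.15],0.2,0.6],[[0.7,-0.8,0.15],0.21,0.6],[[0.8,-1,0.1],0.21,0.6],[[0.8,-1,0],0.21,0.6],[[0.8,-1,0],0.21,0.6],[[0.8,-1,0],0.21,0.6]])

```text
t: 1.75
eef_pos: [0.4723, 0.332, 0.1911]
ee_rot: [-1.571, 0.0, 3.121]
force: [0.2, 1.1, 0.6]
width: 0.0525
```

Request:
drive_tool(rows=[[[0.05,-0.17,0],0,0.6],[[0.05,-0.34,0],0,0.6],[[0.05,-0.5,0],0,0.6],[[0.05,-0.65,0],0,0.6],[[0.05,-0.65,-0.16],0,0.6],[[0.05,-0.65,-0.32],0,0.6],[[0.05,-0.65,-0.46],0,0.6],[[0.05,-0.65,-0.55],0,0.6],[[0.05,-0.65,-0.597],0,0.6],[[0.05,-0.65,-0.597],0,0.6],[[0.05,-0.65,-0.597],0,0.6]], newtons=25)

```text
t: 2.85
eef_pos: [0.4867, 0.1393, 0.0125]
ee_rot: [-1.571, 0.0, 3.122]
force: [0.8, 1.2, 0.7]
width: 0.0522
```

Request:
drive_tool(rows=[[[0,0,0],0,0],[[0,0,0],0,0],[[0,0,0],0,0],[[0,0,0],0,0],[[0,0,0],0,0],[[0,0,0.1],0,0],[[0,0,0.25],0,0],[[0,0,0.4],0,0],[[0,0,0.45],0,0],[[0,0,0.45],0,0],[[0,0,0.45],0,0]])

```text
t: 3.95
eef_pos: [0.486, 0.139, 0.1469]
ee_rot: [-1.571, -0.0, 3.121]
force: [-0.4, -0.3, -0.7]
width: 0.0003
```

```bash
cat > look.py <<'E'
from pose import *
import sys
f=shoot('top'); 
for n in ['sound_0','short_0','chipped_0']:
  for c,r,b,a in dets(f,n,.3):
    w=pix2w(f,cv2.boxPoints(r),.03); L=[np.linalg.norm(w[1]-w[0]),np.linalg.norm(w[2]-w[1])]
    i=int(np.argmax(L)); e=w[i+1]-w[i]
    print(n,round(c,2),np.round(r[0]),np.round(w.mean(0)[:2],3),np.round(L,3),'yaw',round(np.degrees(np.arctan2(e[1],e[0]))%180,1))
cv2.imwrite(sys.argv[1],f['img'][120:360,100:550])
if len(sys.argv)>2:
    w=shoot('wrist'); cv2.imwrite(sys.argv[2],w['img'])
E
python3 look.py pics/t1.png pics/w1.png
```

```text
sound_0 0.76 [384. 204.] [ 0.63  -0.139] [0.098 0.033] yaw 175.4
sound_0 0.69 [264. 206.] [0.631 0.133] [0.1   0.036] yaw 177.4
sound_0 0.66 [342. 203.] [ 0.634 -0.044] [0.098 0.031] yaw 176.9
short_0 0.9 [264. 326.] [0.362 0.137] [0.035 0.065] yaw 25.6
short_0 0.84 [302. 205.] [0.631 0.048] [0.066 0.031] yaw 174.0
short_0 0.72 [384. 203.] [ 0.63  -0.139] [0.098 0.033] yaw 176.1
short_0 0.59 [374. 149.] [ 0.755 -0.121] [0.258 0.088] yaw 88.6
chipped_0 0.65 [388. 269.] [ 0.483 -0.142] [0.096 0.033] yaw 175.5
```

View pics/t1.png

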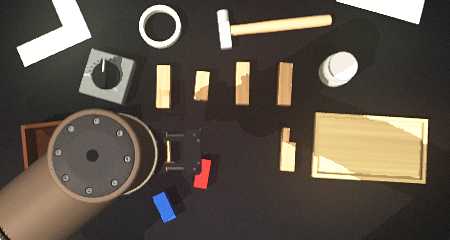

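View pics/w1.png

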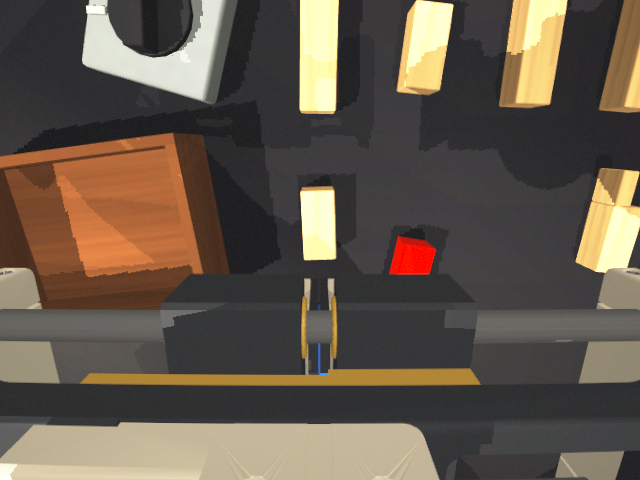

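Run:
```python
from det import *
f=shoot('wrist'); print(np.round(f['T'],3), f['fx'])
for n in ['short_0']:
  for c,r,b,a in dets(f,n,.2):
    w=pix2w(f,cv2.boxPoints(r),.03); print(n,c,np.round(r[0]),np.round(w.mean(0),3),np.round(w,3).tolist())
print(w2pix(f,[[.487,.137,.03]]), get_state()['q'])
```

```text
[[-0.02  -0.963 -0.269  0.556]
 [-1.     0.019  0.005  0.137]
 [ 0.001  0.269 -0.963  0.339]
 [ 0.     0.     0.     1.   ]] 352.97647997099114
short_0 0.89 [319. 223.] [0.486 0.138 0.03 ] [[0.518, 0.154, 0.03], [0.52, 0.125, 0.03], [0.454, 0.121, 0.03], [0.453, 0.152, 0.03]]
short_0 0.75 [413. 257.] [0.453 0.052 0.03 ] [[0.438, 0.074, 0.03], [0.475, 0.07, 0.03], [0.468, 0.031, 0.03], [0.431, 0.034, 0.03]]
short_0 0.71 [424.  47.] [0.628 0.051 0.03 ] [[0.596, 0.073, 0.03], [0.664, 0.065, 0.03], [0.66, 0.03, 0.03], [0.591, 0.036, 0.03]]
[[319.81583293 222.79065157]] [ 6.67496963e-01  1.16060299e-01 -4.19553195e-01 -1.09172190e-05
 -1.03669785e+00  8.83374354e-01]
```

Request:
drive_tool(rows=[[[0,0,0],0,0.6],[[0,0,-0.15],0,0.6],[[0,0,-0.15],0,0.6],[[0,0,-0.25],0,0.6],[[0,0,-0.35],0,0.6],[[0,0,-0.464],0,0.6],[[0,0,-0.464],0,0.6],[[0,0,-0.464],0,0],[[0,0,-0.464],0,0],[[0,0,-0.464],0,0],[[0,0,-0.464],0,0]], newtons=40)

```text
t: 5.4
eef_pos: [0.4871, 0.1396, 0.0092]
ee_rot: [-1.572, 0.002, 3.122]
force: [-0.1, -0.5, -1.1]
width: 0.0259
```

Request:
drive_tool(rows=[[[0,0,0],0,0],[[0,0,0],0,0],[[0,0,0],0,0],[[0,0,0],0,0]])

```text
t: 5.8
eef_pos: [0.4863, 0.1391, 0.0079]
ee_rot: [-1.571, -0.0, 3.122]
force: [0.0, 0.2, 0.3]
width: 0.0007
```

Run:
```python
from det import *
f=shoot('wrist'); cv2.imwrite('pics/w2.png',f['img'])
s=get_state();print(s['eef_pos'],s['q'],s['force'])
print(w2pix(f,[s['eef_pos'],[.487,.137,.03]]))
for c,r,b,a in dets(f,'short_0',.2):
    w=pix2w(f,cv2.boxPoints(r),.03); print(c,np.round(r[0]),np.round(w.mean(0),3))
```

```text
[0.48629957 0.13906319 0.00780796] [ 6.67493985e-01  2.85820712e-01 -5.85542749e-01  4.59670639e-05
 -6.99608043e-01  8.83401490e-01] [-0.73498478 -0.84513851  0.22108002]
[[317.64959763 268.56821482]
 [321.44829538 281.83296069]]
0.98 [317. 253.] [0.502 0.139 0.03 ]
0.68 [489. 362.] [0.436 0.044 0.03 ]
0.56 [503.  30.] [0.603 0.055 0.03 ]
```

View pics/w2.png

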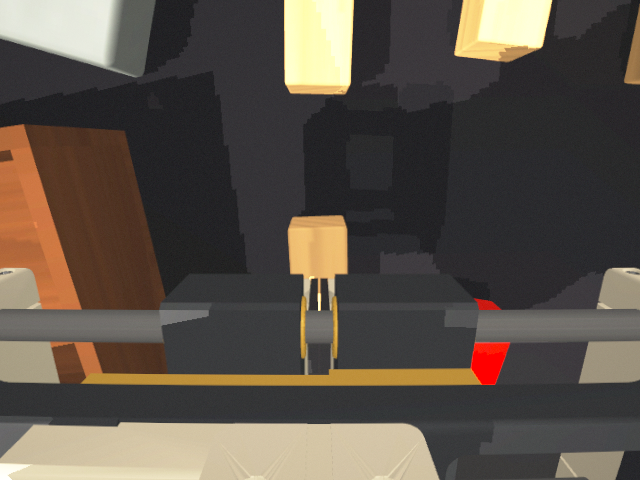

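Run:
```python
from det import *
f=shoot('wrist'); s=get_state()
i=f['img']; print(pix2w(f,[[318,216],[318,223],[289,275],[347,275]],.03)); print(pix2w(f,[[318,216],[318,223]],0))
print(np.round(w2pix(f,[[x,y,z] for x in(.519,.455) for y in(.122,.152) for z in(0,.03)])))
print(i[205:290:3,318].tolist())
cv2.imwrite('pics/w3.png',cv2.resize(i[200:330,250:390],None,fx=4,fy=4,interpolation=cv2.INTER_CUBIC))
t=shoot('top');cv2.imwrite('pics/t2.png',t['img']);print(w2pix(t,[s['eef_pos'],s['eef_pos']+np.array([0,0,.066])]))
g=shoot('scene');p=w2pix(g,[s['eef_pos'],[.487,.137,.03]]);print(p)
u,v=p[0].astype(int);print(g['img'].shape);cv2.imwrite('pics/s3.png',cv2.resize(g['img'][v-70:v+60,u-80:u+80],None,fx=4.5,fy=4.5,interpolation=cv2.INTER_CUBIC))
```

```text
[[0.5218409  0.13808078 0.03      ]
 [0.51830877 0.13815299 0.03      ]
 [0.49111664 0.15369966 0.03      ]
 [0.49052466 0.12373215 0.03      ]]
[[0.51577127 0.13827465 0.        ]
 [0.51161951 0.13835953 0.        ]]
[[346. 210.]
 [351. 221.]
 [294. 211.]
 [290. 222.]
 [346. 311.]
 [350. 336.]
 [298. 312.]
 [295. 337.]]
[[39, 37, 37], [35, 34, 35], [35, 35, 35], [38, 34, 35], [97, 159, 210], [99, 165, 218], [95, 158, 209], [99, 162, 215], [108, 178, 231], [104, 172, 226], [107, 175, 228], [106, 175, 227], [106, 177, 227], [106, 175, 227], [104, 174, 227], [104, 177, 228], [105, 177, 228], [106, 175, 227], [105, 175, 229], [106, 176, 229], [106, 175, 228], [107, 176, 229], [105, 175, 228], [104, 177, 229], [105, 174, 226], [87, 135, 173], [85, 134, 173], [86, 134, 172], [87, 133, 170]]
[[263.39800795 270.1519605 ]
 [259.77704035 270.40990742]]
[[404.00870809 275.40547913]
 [404.79164431 268.88097286]]
(480, 640, 3)
```

View pics/s3.png

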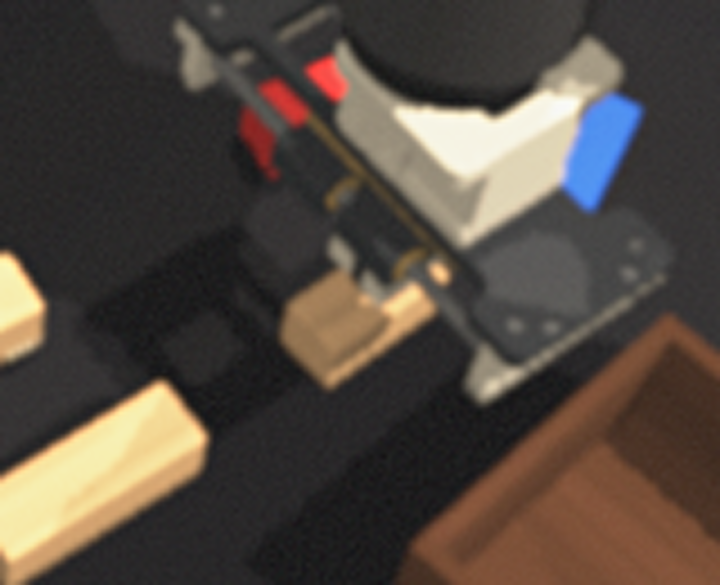

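Request:
drive_tool(rows=[[[0,0,0.1],0,0],[[0,0,0.25],0,0],[[0.15,0,0.3],0,0.6],[[0.3,-0.01,0.3],0,0.6],[[0.483,-0.013,0.3],0,0.6],[[0.483,-0.013,0.2],0,0.6],[[0.483,-0.013,0.1],0,0.6],[[0.483,-0.013,0.01],0,0.6],[[0.483,-0.013,0.01],0,0.6],[[0.483,-0.013,0.01],0,0],[[0.483,-0.013,0.01],0,0],[[0.483,-0.013,0.01],0,0]], newtons=25)

```text
t: 7.25
eef_pos: [0.6323, 0.1358, 0.0128]
ee_rot: [-1.572, 0.003, 3.122]
force: [-0.2, 0.9, 0.8]
width: 0.0343
```

Request:
drive_tool(rows=[[[0,0,0],0,0],[[0,0,0],0,0],[[0,0,0],0,0],[[0,0,0],0,0]])

```text
t: 7.65
eef_pos: [0.6313, 0.1352, 0.011]
ee_rot: [-1.571, 0.0, 3.122]
force: [-0.1, -0.1, -0.8]
width: 0.0032
```

Run:
```python
from det import *
s=get_state();print(s)
g=shoot('scene');p=w2pix(g,[s['eef_pos']]);u,v=p[0].astype(int)
w=shoot('wrist')
a=cv2.resize(g['img'][v-70:v+60,u-65:u+65],None,fx=3,fy=3,interpolation=cv2.INTER_CUBIC)
b=cv2.resize(w['img'][150:400,190:450],(390,390))
cv2.imwrite('pics/s4.png',np.hstack([a,b]))
```

```text
{'t': 7.65, 'q': array([ 5.12674931e-01,  4.69749520e-01, -2.64867395e-01,  3.48979099e-05,
       -8.35909968e-01,  1.03819220e+00]), 'qd': array([-0.00166039,  0.00254063,  0.00044226, -0.00084858, -0.00049678,
        0.0005838 ]), 'joint_efforts': array([ 8.05581047e-03, -6.06560755e+01,  2.32597339e+01,  5.47449723e+00,
        8.61211354e-02, -4.26172928e-04]), 'eef_pos': array([0.63129871, 0.13523392, 0.01104726]), 'ee_rot': array([-1.57091083e+00,  2.45272387e-04,  3.12168684e+00]), 'force': array([-0.06272427, -0.11097834, -0.79067729]), 'moment': array([-0.02366799,  0.00321436, -0.03361742]), 'width': 0.003223658843275273}
```

View pics/s4.png

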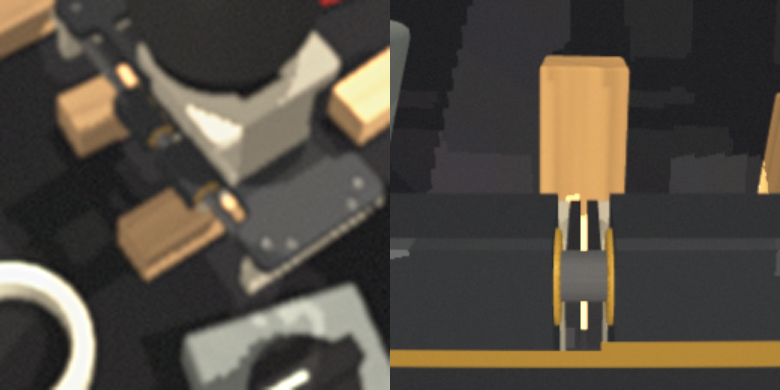

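Request:
drive_tool(rows=[[[0,0,0.1],0,0],[[0,0,0.2],0,0.6],[[0,0,0.2],0,0.6],[[0,0,0.2],0,0.6],[[0,0,0.2],0,0.6],[[0,0,0.2],0,0.6]])

```text
t: 8.35
eef_pos: [0.6306, 0.1349, 0.0698]
ee_rot: [-1.57, -0.002, 3.122]
force: [-0.3, -0.9, 0.0]
width: 0.0351
```

Run:
```python
from det import *
s=get_state();print(s['eef_pos'],s['width'])
w=shoot('wrist');print(w2pix(w,[s['eef_pos'],s['eef_pos']+np.array([0,.026,0]),s['eef_pos']+np.array([0,.026,.025])]))
cv2.imwrite('pics/w5.png',w['img'])
```

```text
[0.63056935 0.13488521 0.06978323] 0.03514582358764726
[[317.66270938 268.57231191]
 [272.95044775 269.40725337]
 [266.89684631 286.25415376]]
```

View pics/w5.png

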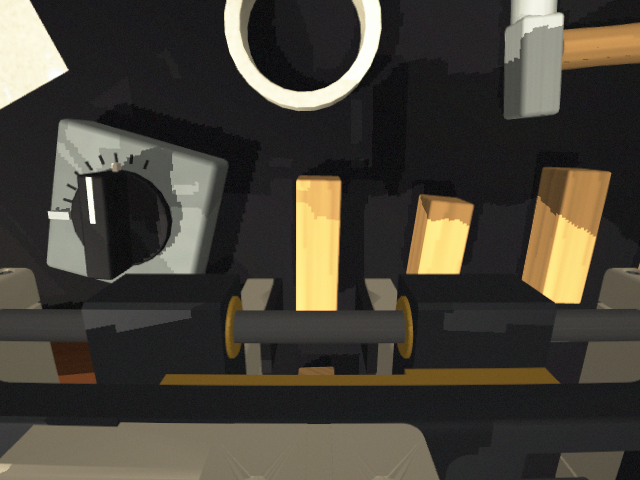

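Request:
drive_tool(rows=[[[0,0,-0.1],0,0.6],[[0,0,-0.2],0,0.6],[[0,0,-0.216],0,0.6],[[0,0,-0.216],0,0.6],[[0,0,-0.216],0,0.6]])

```text
t: 8.9
eef_pos: [0.6321, 0.1354, 0.0071]
ee_rot: [-1.571, 0.001, 3.122]
force: [-0.5, -0.8, 0.9]
width: 0.0527
```

Request:
drive_tool(rows=[[[0,0,-0.01],0,0.6],[[0,0,-0.02],0,0.6],[[0,0,-0.02],0,0.6]])

```text
t: 9.2
eef_pos: [0.6312, 0.1352, 0.0003]
ee_rot: [-1.571, 0.0, 3.122]
force: [-0.7, 0.0, -0.0]
width: 0.0525
```

Request:
drive_tool(rows=[[[0,0,-0.01],0,0.6],[[0,0,-0.02],0,0.6],[[0,0,-0.02],0,0.6]])

```text
t: 9.5
eef_pos: [0.6309, 0.1351, -0.0065]
ee_rot: [-1.57, -0.001, 3.122]
force: [0.2, 0.3, 0.5]
width: 0.0524
```

Request:
drive_tool(rows=[[[0,0,-0.01],0,0.6],[[0,0,-0.02],0,0.6],[[0,0,-0.02],0,0.6]])

```text
t: 9.8
eef_pos: [0.6309, 0.135, -0.0125]
ee_rot: [-1.57, -0.001, 3.122]
force: [0.3, -0.1, 1.3]
width: 0.0525
```

Request:
drive_tool(rows=[[[0,0,0],0,0],[[0,0,0],0,0],[[0,0,0],0,0],[[0,0,0],0,0],[[0,0,0],0,0],[[0,0,0],0,0]])

```text
t: 10.4
eef_pos: [0.6313, 0.1352, -0.0118]
ee_rot: [-1.571, 0.0, 3.122]
force: [0.3, 0.4, 0.7]
width: 0.0298
```

Request:
drive_tool(rows=[[[0,0,0.05],0,0],[[0,0,0.15],0,0],[[0,0,0.3],0,0],[[0,0,0.36],0,0],[[-0.1,-0.13,0.36],0,0],[[-0.2,-0.26,0.36],0,0],[[-0.3,-0.39,0.36],0,0],[[-0.4,-0.52,0.36],0,0],[[-0.5,-0.66,0.36],0,0],[[-0.523,-0.78,0.36],-0.02,0],[[-0.523,-0.887,0.36],-0.043,0],[[-0.523,-0.887,0.36],-0.043,0]])

```text
t: 11.6
eef_pos: [0.4739, -0.1337, 0.0974]
ee_rot: [-1.571, 0.001, 3.05]
force: [-0.0, 0.8, -0.6]
width: 0.0292
```

Request:
drive_tool(rows=[[[0,-0.15,0],0,0],[[0,-0.3,0],0,0],[[0,-0.45,0],0,0],[[0,-0.6,0],0,0],[[0,-0.75,0],0,0],[[0,-0.9,0],0,0],[[0,-0.9,0],0,0],[[0,-0.9,0],0,0]])

```text
t: 12.4
eef_pos: [0.474, -0.4015, 0.0961]
ee_rot: [-1.571, -0.0, 3.052]
force: [-0.2, 0.2, 0.1]
width: 0.0293
```

Request:
drive_tool(rows=[[[0,0,-0.12],0,0],[[0,0,-0.24],0,0],[[0,0,-0.3],0,0],[[0,0,-0.328],0,0],[[0,0,-0.328],0,0],[[0,0,-0.328],0,0.5],[[0,0,-0.328],0,0.5],[[0,0,-0.328],0,0.5],[[0,0,-0.2],0,0.5],[[0,0,-0.1],0,0.5],[[0,0,0],0,0.6],[[0,0,0],0,0.6]])

```text
t: 13.6
eef_pos: [0.4771, -0.4027, 0.1016]
ee_rot: [-1.567, 0.008, 3.055]
force: [0.2, -0.4, -0.2]
width: 0.0512
```

Request:
drive_tool(rows=[[[0.1,0.17,0],0,0.6],[[0.2,0.34,0],0,0.6],[[0.3,0.5,0],0,0.6],[[0.4,0.66,0],0,0.6],[[0.5,0.8,0],0,0.6],[[0.52,0.95,0],0,0.6],[[0.52,1,0],0,0.6],[[0.52,1,0],0,0.6]])

```text
t: 14.4
eef_pos: [0.6317, -0.0964, 0.096]
ee_rot: [-1.571, 0.001, 3.059]
force: [0.5, 0.2, -0.9]
width: 0.0523
```

```bash
python3 look.py pics/t6.png
```

```text
sound_0 0.89 [502. 269.] [ 0.476 -0.399] [0.097 0.041] yaw 174.0
sound_0 0.82 [383. 216.] [ 0.601 -0.135] [0.032 0.041] yaw 178.0
sound_0 0.57 [342. 215.] [ 0.606 -0.042] [0.029 0.041] yaw 178.3
short_0 0.57 [302. 216.] [0.607 0.048] [0.025 0.016] yaw 88.5
short_0 0.38 [171. 274.] [0.484 0.345] [0.221 0.159] yaw 95.7
```

Request:
drive_tool(rows=[[[0,0.1,0],0,0.6],[[0,0.177,0],0.005,0.6],[[0,0.177,-0.1],0.005,0.6],[[0,0.177,-0.22],0.005,0.6],[[0,0.177,-0.32],0.005,0.6],[[0,0.177,-0.36],0.005,0.6],[[0,0.177,-0.36],0.005,0.6],[[0,0.177,-0.36],0.005,0],[[0,0.177,-0.36],0.005,0],[[0,0.177,-0.36],0.005,0],[[0,0.177,-0.36],0.005,0],[[0,0.177,-0.36],0.005,0]])

```text
t: 15.8
eef_pos: [0.6314, -0.0476, -0.0105]
ee_rot: [-1.571, 0.002, 3.063]
force: [0.4, 0.5, 6.4]
width: 0.0293
```

Request:
drive_tool(rows=[[[0,0,0.01],0,0],[[0,0,0.1],0,0],[[0,0,0.22],0,0],[[0,0,0.36],0,0],[[-0.1,-0.13,0.36],0,0],[[-0.2,-0.26,0.36],0,0],[[-0.3,-0.4,0.36],0,0],[[-0.4,-0.53,0.36],0,0],[[-0.51,-0.66,0.36],0,0],[[-0.51,-0.83,0.36],-0.01,0],[[-0.51,-0.953,0.36],-0.01,0],[[-0.51,-0.953,0.36],-0.01,0]])

```text
t: 17.0
eef_pos: [0.4765, -0.3376, 0.096]
ee_rot: [-1.57, -0.0, 3.042]
force: [-0.9, 0.8, -1.8]
width: 0.0298
```

Request:
drive_tool(rows=[[[0.01,0.02,-0.12],0.005,0],[[0.01,0.025,-0.24],0.005,0],[[0.01,0.025,-0.3],0.005,0],[[0.01,0.025,-0.325],0.005,0],[[0.01,0.025,-0.325],0.005,0],[[0.01,0.025,-0.325],0.005,0.47],[[0.01,0.025,-0.325],0.005,0.47],[[0.01,0.025,-0.325],0.005,0.47],[[0.01,0.025,-0.2],0.005,0.47],[[0.01,0.025,-0.1],0.005,0.47],[[0.01,0.025,0],0.005,0.7],[[0.01,0.025,0],0.005,0.7]])

```text
t: 18.2
eef_pos: [0.4833, -0.3275, 0.1012]
ee_rot: [-1.568, 0.008, 3.055]
force: [0.7, -0.4, -0.4]
width: 0.052
```

```bash
python3 look.py pics/t7.png
```

```text
sound_0 0.62 [205. 195.] [0.66  0.265] [0.062 0.065] yaw 58.8
sound_0 0.6 [384. 203.] [ 0.631 -0.138] [0.097 0.034] yaw 172.7
short_0 0.65 [263. 270.] [0.487 0.137] [0.031 0.058] yaw 178.9
short_0 0.59 [264. 326.] [0.362 0.137] [0.034 0.066] yaw 24.5
short_0 0.57 [302. 292.] [0.435 0.051] [0.064 0.03 ] yaw 169.2
short_0 0.56 [302. 205.] [0.631 0.047] [0.065 0.03 ] yaw 173.1
short_0 0.54 [387. 275.] [ 0.468 -0.141] [0.066 0.031] yaw 172.4
chipped_0 0.97 [387. 275.] [ 0.469 -0.14 ] [0.067 0.035] yaw 174.8
```

Request:
drive_tool(rows=[[[0,0.16,0],0,0.75],[[0,0.32,0],0,0.75],[[0.05,0.48,0],0,0.75],[[0.2,0.62,0],0,0.75],[[0.35,0.672,0],0,0.75],[[0.4,0.672,-0.05],0,0.75],[[0.4,0.672,-0.15],0,0.75],[[0.4,0.672,-0.27],0,0.75],[[0.4,0.672,-0.35],0,0.75],[[0.4,0.672,-0.37],0,0.75],[[0.4,0.672,-0.37],0,0.75]], newtons=35)

```text
t: 19.5
eef_pos: [0.5992, -0.1248, -0.0165]
ee_rot: [-1.57, -0.003, 3.054]
force: [-0.5, -0.1, -0.1]
width: 0.066
```

Request:
drive_tool(rows=[[[0,0,0],0,0],[[0,0,0],0,0],[[0,0,0],0,0],[[0,0,0],0,0],[[0,0,0],0,0],[[0,0,0],0,0],[[0,0,0.03],0,0],[[0,0,0.13],0,0],[[0,0,0.25],0,0],[[0,0,0.36],0,0],[[0,0,0.36],0,0]])

```text
t: 20.6
eef_pos: [0.6037, -0.1246, 0.0988]
ee_rot: [-1.571, 0.009, 3.055]
force: [0.5, -0.2, -1.0]
width: 0.0291
```

Request:
drive_tool(rows=[[[-0.15,0,0],0,0],[[-0.3,-0.1,0],0,0],[[-0.42,-0.2,0],0,0],[[-0.483,-0.32,0],0,0],[[-0.483,-0.435,0],0,0],[[-0.483,-0.435,0],0,0],[[-0.483,-0.435,-0.1],0,0],[[-0.483,-0.435,-0.22],0,0],[[-0.483,-0.435,-0.31],0,0],[[-0.483,-0.435,-0.34],0,0],[[-0.483,-0.435,-0.34],0,0],[[-0.483,-0.435,-0.34],0,0]])

```text
t: 21.8
eef_pos: [0.4556, -0.2547, -0.0089]
ee_rot: [-1.571, -0.0, 3.054]
force: [0.2, -0.7, -0.8]
width: 0.0299
```

Request:
drive_tool(rows=[[[0,0,0],0,0.47],[[0,0,0],0,0.47],[[0,0,0],0,0.47],[[0,0,0.1],0,0.47],[[0,0,0.22],0,0.47],[[0,0,0.34],0,0.6],[[0,0.15,0.34],0,0.6],[[0,0.3,0.34],0,0.6],[[0,0.45,0.34],0,0.6],[[0,0.6,0.34],0,0.6],[[0,0.7,0.34],0,0.6],[[0,0.7,0.34],0,0.6]])

```text
t: 23.0
eef_pos: [0.4558, -0.0423, 0.0936]
ee_rot: [-1.572, 0.001, 3.058]
force: [0.4, -0.1, 0.7]
width: 0.0525
```

```bash
python3 look.py pics/t8.png
```

```text
sound_0 0.89 [468. 266.] [ 0.483 -0.323] [0.038 0.096] yaw 177.5
sound_0 0.78 [502. 269.] [ 0.476 -0.4  ] [0.097 0.042] yaw 173.9
sound_0 0.57 [439. 266.] [ 0.487 -0.257] [0.096 0.036] yaw 175.1
short_0 0.82 [263. 270.] [0.487 0.137] [0.031 0.063] yaw 178.9
short_0 0.65 [302. 205.] [0.631 0.047] [0.066 0.031] yaw 173.1
chipped_0 0.59 [385. 252.] [ 0.519 -0.137] [0.018 0.025] yaw 178.1
```

View pics/t8.png

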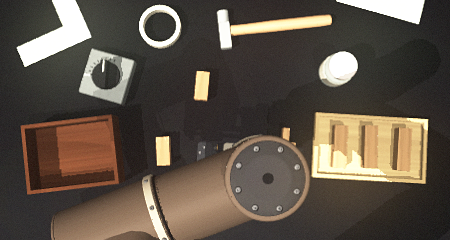

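Request:
drive_tool(rows=[[[0.037,-0.16,0],0,0.6],[[0.037,-0.327,0],0,0.6],[[0.037,-0.327,-0.1],0,0.6],[[0.037,-0.327,-0.22],0,0.6],[[0.037,-0.327,-0.32],0,0.6],[[0.037,-0.327,-0.353],0,0.6],[[0.037,-0.327,-0.353],0,0.6],[[0.037,-0.327,-0.353],0,0],[[0.037,-0.327,-0.353],0,0],[[0.037,-0.327,-0.353],0,0],[[0.037,-0.327,-0.353],0,0],[[0.037,-0.327,-0.353],0,0]])

```text
t: 24.4
eef_pos: [0.4675, -0.143, -0.0117]
ee_rot: [-1.571, 0.002, 3.055]
force: [-1.6, 1.8, 7.5]
width: 0.0293
```

Request:
drive_tool(rows=[[[0,0,0.03],0,0],[[0,0,0.13],0,0],[[0,0,0.25],0,0],[[0,0,0.4],0,0],[[0,0.15,0.45],0,0],[[0,0.3,0.45],0,0],[[0,0.45,0.45],0,0],[[0,0.6,0.45],0,0],[[0,0.75,0.45],0,0],[[0,0.9,0.45],0,0],[[0,1,0.45],0,0],[[0,1,0.45],0,0]])

```text
t: 25.6
eef_pos: [0.4667, 0.1601, 0.1229]
ee_rot: [-1.572, 0.001, 3.058]
force: [0.2, 0.2, 0.4]
width: 0.0289
```

Request:
drive_tool(rows=[[[0.01,0.15,0],0.06,0],[[0.01,0.3,0],0.12,0],[[0.01,0.45,0],0.12,0],[[0.01,0.59,0],0.12,0],[[0.01,0.59,-0.1],0.12,0],[[0.01,0.59,-0.2],0.12,0],[[0.01,0.59,-0.31],0.12,0],[[0.01,0.59,-0.31],0.12,0],[[0.01,0.59,-0.31],0.12,0.5],[[0.01,0.59,-0.31],0.12,0.5],[[0.01,0.59,-0.31],0.12,0.5],[[0.01,0.59,-0.31],0.12,0.5]])

```text
t: 26.8
eef_pos: [0.4702, 0.3344, 0.0307]
ee_rot: [-1.573, 0.002, -3.041]
force: [-0.2, 0.3, -0.3]
width: 0.0435
```

Request:
drive_tool(rows=[[[0,0,0.12],0,0.6],[[0,0,0.24],0,0.6],[[0.04,-0.15,0.24],-0.06,0.6],[[0.04,-0.3,0.24],-0.1,0.6],[[0.04,-0.45,0.24],-0.1,0.6],[[0.04,-0.6,0.24],-0.1,0.6],[[0.04,-0.667,0.24],-0.1,0.6],[[0.04,-0.667,0.24],-0.1,0.6],[[0.04,-0.667,0.12],-0.1,0.6],[[0.04,-0.667,0],-0.1,0.6],[[0.04,-0.667,-0.06],-0.1,0.6],[[0.04,-0.667,-0.06],-0.1,0.6]])

```text
t: 28.0
eef_pos: [0.4801, 0.1331, 0.0093]
ee_rot: [-1.568, -0.003, 3.086]
force: [-0.1, -0.2, -0.4]
width: 0.0528
```

Request:
drive_tool(rows=[[[0.015,0.01,-0.04],0.02,0.6],[[0.015,0.01,-0.072],0.02,0.6],[[0.015,0.01,-0.072],0.02,0.6],[[0.015,0.01,-0.072],0.02,0],[[0.015,0.01,-0.072],0.02,0],[[0.015,0.01,-0.072],0.02,0],[[0.015,0.01,-0.072],0.02,0],[[0.015,0.01,-0.072],0.02,0],[[0.015,0.01,0],0.02,0],[[0.015,0.01,0.13],0.02,0],[[0.015,0.01,0.26],0.02,0],[[0.015,0.01,0.38],0.02,0]])

```text
t: 29.2
eef_pos: [0.4858, 0.1364, 0.1268]
ee_rot: [-1.571, -0.0, 3.117]
force: [0.3, 0.1, -0.3]
width: 0.0292
```

Request:
drive_tool(rows=[[[0,0.15,0],0.05,0],[[0,0.3,0],0.08,0],[[0,0.45,0],0.08,0],[[0,0.54,0],0.08,0],[[0,0.54,0],0.08,0],[[0,0.54,-0.12],0.08,0],[[0,0.54,-0.27],0.08,0],[[0,0.54,-0.27],0.08,0],[[0,0.54,-0.27],0.08,0.5],[[0,0.54,-0.27],0.08,0.5],[[0,0.54,-0.27],0.08,0.5],[[0,0.54,-0.27],0.08,0.5]])

```text
t: 30.4
eef_pos: [0.4868, 0.2994, 0.0459]
ee_rot: [-1.573, 0.002, -3.041]
force: [-0.0, 0.7, -0.1]
width: 0.0437
```

Request:
drive_tool(rows=[[[0,0,0.15],0,0.5],[[0,0,0.25],0,0.6],[[0.12,-0.15,0.25],-0.04,0.6],[[0.24,-0.3,0.25],-0.08,0.6],[[0.36,-0.45,0.25],-0.12,0.6],[[0.45,-0.6,0.25],-0.14,0.6],[[0.48,-0.75,0.25],-0.14,0.6],[[0.48,-0.83,0.25],-0.14,0.6],[[0.48,-0.83,0.25],-0.14,0.6],[[0.48,-0.83,0.12],-0.14,0.6],[[0.48,-0.83,0],-0.14,0.6],[[0.48,-0.83,0],-0.14,0.6]])

```text
t: 31.6
eef_pos: [0.6265, 0.0489, 0.0402]
ee_rot: [-1.568, -0.007, 3.022]
force: [-0.7, -0.5, -0.1]
width: 0.0525
```

Request:
drive_tool(rows=[[[0.01,-0.005,-0.1],0,0.6],[[0.01,-0.005,-0.178],0,0.6],[[0.01,-0.005,-0.178],0,0.6],[[0.01,-0.005,-0.178],0,0],[[0.01,-0.005,-0.178],0,0],[[0.01,-0.005,-0.178],0,0],[[0.01,-0.005,-0.178],0,0],[[0.01,-0.005,-0.178],0,0],[[0.01,-0.005,-0.1],0,0],[[0.01,-0.005,0.05],0,0],[[0.01,-0.005,0.2],0,0],[[0.01,-0.005,0.3],0,0]])

```text
t: 32.8
eef_pos: [0.6341, 0.0483, 0.1381]
ee_rot: [-1.572, 0.003, 3.023]
force: [0.6, 0.5, 0.7]
width: 0.0287
```

Request:
drive_tool(rows=[[[-0.15,0.1,0],0.06,0],[[-0.3,0.2,0],0.12,0],[[-0.45,0.3,0],0.14,0],[[-0.48,0.45,0],0.14,0],[[-0.48,0.6,0],0.14,0],[[-0.48,0.75,0],0.14,0],[[-0.48,0.9,0],0.14,0],[[-0.48,1,0],0.14,0],[[-0.48,1,0],0.14,0],[[-0.48,1,0],0.14,0]])

```text
t: 33.8
eef_pos: [0.4885, 0.3486, 0.1339]
ee_rot: [-1.57, -0.001, -3.039]
force: [-0.2, -0.4, -0.2]
width: 0.0285
```

Request:
drive_tool(rows=[[[0,0.09,0],0,0],[[0,0.09,-0.12],0,0],[[0,0.09,-0.28],0,0],[[0,0.09,-0.28],0,0],[[0,0.09,-0.28],0,0.5],[[0,0.09,-0.28],0,0.5],[[0,0.09,-0.28],0,0.5],[[0,0.09,-0.28],0,0.5],[[0,0.09,-0.1],0,0.5],[[0,0.09,0.1],0,0.5],[[0.1,0.0,0.25],0,0.5],[[0.1,0.0,0.3],0,0.5]])

```text
t: 35.0
eef_pos: [0.5204, 0.3479, 0.2287]
ee_rot: [-1.573, 0.004, -3.04]
force: [0.6, 0.7, -1.4]
width: 0.0439
```

Request:
drive_tool(rows=[[[-0.1,-0.15,0],0,0.5],[[-0.15,-0.3,0],0,0.5],[[-0.2,-0.45,0],0,0.5],[[-0.2,-0.6,0],0,0.5],[[-0.2,-0.75,0],0,0.5],[[-0.2,-0.9,0],0,0.5],[[-0.2,-1,0],0,0.5],[[-0.2,-1,0],0,0.5]])

```text
t: 35.8
eef_pos: [0.4586, 0.0454, 0.2254]
ee_rot: [-1.571, 0.002, -3.044]
force: [-0.0, 0.4, 0.8]
width: 0.0442
```

```bash
python3 look.py pics/t9.png
python3 - <<'E'
import cv2
a=cv2.imread('pics/t9.png'); cv2.imwrite('pics/t9b.png',cv2.resize(a,None,fx=1.7,fy=1.7,interpolation=cv2.INTER_CUBIC))
E
```

```text
sound_0 0.91 [439. 266.] [ 0.486 -0.257] [0.095 0.037] yaw 174.2
sound_0 0.73 [468. 266.] [ 0.484 -0.324] [0.038 0.094] yaw 177.5
sound_0 0.62 [502. 269.] [ 0.476 -0.399] [0.097 0.042] yaw 174.3
short_0 0.65 [158. 271.] [0.491 0.373] [0.036 0.065] yaw 6.8
short_0 0.63 [191. 271.] [0.487 0.3  ] [0.034 0.064] yaw 6.1
short_0 0.62 [439. 266.] [ 0.487 -0.258] [0.097 0.038] yaw 174.4
chipped_0 0.88 [175. 273.] [0.486 0.335] [0.037 0.096] yaw 6.7
```

View pics/t9b.png

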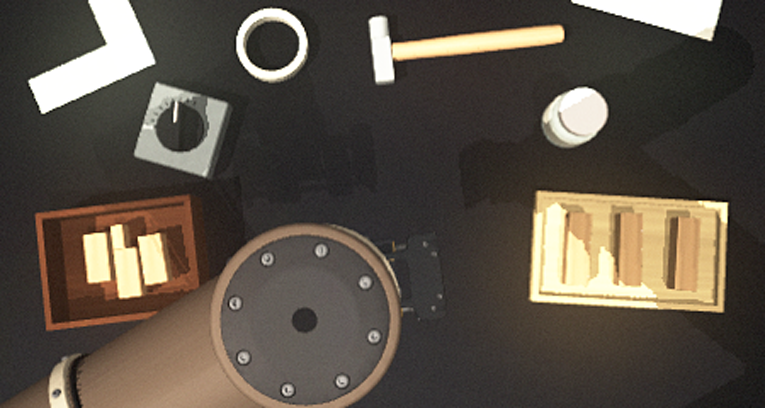

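Request:
drive_tool(rows=[[[0.05,0.15,0],0,0.7],[[0.1,0.3,0],0,0.7],[[0.15,0.45,0],0,0.7],[[0.2,0.6,0],0,0.7],[[0.25,0.72,0],0,0.7],[[0.3,0.72,-0.05],0,0.7],[[0.33,0.72,-0.1],0,0.7],[[0.33,0.72,-0.1],0,0.7],[[0.33,0.72,-0.1],0,0.7]])

```text
t: 36.9
eef_pos: [0.5575, 0.2636, 0.1937]
ee_rot: [-1.57, -0.001, -3.041]
force: [-0.0, 0.5, 0.1]
width: 0.0614
```

Run:
```python
from det import *
w=shoot('wrist');s=get_state();print(s['eef_pos'],w2pix(w,[[.659,.262,.034]]))
cv2.imwrite('pics/w10.png',w['img'])
for n in('dial','mark','dial_grip'):
  for r in regions_of(w,n)[:2]:
    print(n,r['confidence'],r['box'])
```

```text
[0.55775714 0.26376654 0.19461206] [[330.74530395 109.55884893]]
dial 0.58 [294.5, 74.1, 362.4, 149.9]
mark 0.72 [260.0, 36.7, 400.8, 180.9]
dial_grip 0.66 [294.7, 74.7, 364.7, 149.9]
dial_grip 0.31 [259.2, 241.9, 297.9, 311.3]
```

View pics/w10.png

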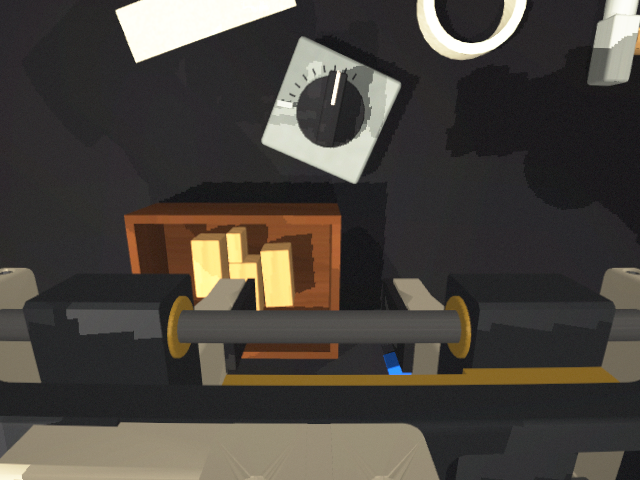

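Run:
```python
from det import *
w=shoot('wrist');i=w['img']
g=i.min(2)
m=(g>225).astype(np.uint8); m[:30]=0;m[190:]=0;m[:,:255]=0;m[:,405:]=0
n,l,st,c=cv2.connectedComponentsWithStats(m)
for k in range(1,n):
    if st[k,4]>8:
        ys,xs=np.nonzero(l==k); print(st[k],np.round(c[k],1),cv2.minAreaRect(np.c_[xs,ys].astype(np.float32)))
cv2.imwrite('pics/w11.png',cv2.resize(i[30:190,250:410],None,fx=3.7,fy=3.7,interpolation=cv2.INTER_CUBIC))
r=regions_of(w,'dial')[0]['pixels'];ys,xs=np.nonzero(r);print(cv2.minEnclosingCircle(np.c_[xs,ys].astype(np.float32)))
```

```text
[332  74   9  32 101] [335.8  89.6] ((335.77886962890625, 89.64977264404297), (3.13486647605896, 31.57528305053711), 10.885526657104492)
[278 102  15   8  72] [285.2 105.3] ((285.0882568359375, 105.1470718383789), (13.824529647827148, 5.093247890472412), 14.03624439239502)
((332.1949157714844, 110.34745788574219), 38.78445816040039)
```

View pics/w11.png

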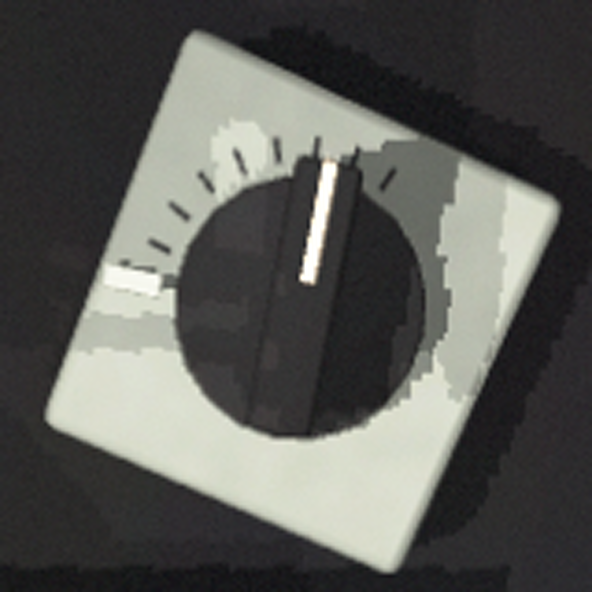

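Run:
```python
from det import *
w=shoot('wrist')
P=pix2w(w,[[338.8,74.1],[332.8,105.1]],.069);M=pix2w(w,[[278.4,103.5],[291.8,106.8],[285.1,105.1]],.037);C=pix2w(w,[[331,113]],.043)[0]
a=lambda v:np.degrees(np.arctan2(v[1],v[0]))
print(P,M,C); print('ptr',a(P[0]-P[1]),'mark tick dir',a(M[0]-M[1]),'axis->mark',a(M[2]-C),np.linalg.norm((M[2]-C)[:2]))
# axis as point on mark tick line & pointer line
d1=(P[0]-P[1])[:2];d2=(M[0]-M[1])[:2];t=np.linalg.solve(np.c_[d1,-d2],(M[2]-P[0])[:2]);print('axis x',P[0][:2]+t[0]*d1)
# box corners centre at z=.034
k=np.array([[195,30],[560,207],[395,573],[47,420]])/3.7+[250,30];B=pix2w(w,k,.034);print('box centre',B.mean(0),np.linalg.norm(B-np.roll(B,1,0),axis=1))
```

```text
[[0.68552979 0.25991191 0.069     ]
 [0.66066101 0.2621983  0.069     ]] [[0.66029915 0.31224573 0.037     ]
 [0.65862027 0.29950415 0.037     ]
 [0.65950345 0.30588402 0.037     ]] [0.65630889 0.26242605 0.043     ]
ptr -5.252886644979752 mark tick dir 82.49376661403502 axis->mark 85.79580151114868 0.04357522837989612
axis x [0.65383003 0.26282632]
box centre [0.65526548 0.26212555 0.034     ] [0.10089999 0.10030048 0.10022522 0.1006708 ]
```

Request:
drive_tool(rows=[[[0.15,0,0],-0.06,0.6],[[0.3,-0.004,0],-0.123,0.6],[[0.323,-0.004,0],-0.123,0.6],[[0.323,-0.004,0],-0.123,0.6],[[0.323,-0.004,-0.15],-0.123,0.6],[[0.323,-0.004,-0.3],-0.123,0.6],[[0.323,-0.004,-0.42],-0.123,0.6],[[0.323,-0.004,-0.48],-0.123,0.6],[[0.323,-0.004,-0.52],-0.123,0.6],[[0.323,-0.004,-0.54],-0.123,0.6],[[0.323,-0.004,-0.54],-0.123,0.6],[[0.323,-0.004,-0.54],-0.123,0.6]], newtons=15)

```text
t: 38.45
eef_pos: [0.6556, 0.2635, 0.0337]
ee_rot: [-1.572, 0.002, 3.05]
force: [-1.0, 0.4, 0.8]
width: 0.0526
```

Request:
drive_tool(rows=[[[0,0,0],0,0],[[0,0,0],0,0],[[0,0,0],0,0],[[0,0,0],0,0],[[0,0,0],0,0],[[0,0,0],0,0],[[0,0,0],0,0],[[0,0,0],0,0]])

```text
t: 39.25
eef_pos: [0.655, 0.2634, 0.0322]
ee_rot: [-1.571, 0.0, 3.05]
force: [-0.5, 1.8, 1.1]
width: 0.015
```

Request:
drive_tool(rows=[[[0,0,0],0.09,0],[[0,0,0],0.18,0],[[0,0,0],0.27,0],[[0,0,0],0.36,0],[[0,0,0],0.45,0],[[0,0,0],0.54,0],[[0,0,0],0.63,0],[[0,0,0],0.72,0],[[0,0,0],0.81,0],[[0,0,0],0.9,0],[[0,0,0],0.985,0],[[0,0,0],0.985,0]])

```text
t: 40.45
eef_pos: [0.6573, 0.2605, 0.0323]
ee_rot: [-1.568, -0.002, -1.682]
force: [11.8, -8.7, -3.6]
width: 0.0153
```

Request:
drive_tool(rows=[[[0,0,0],0,0],[[0,0,0],0,0],[[0,0,0],0,0.6],[[0,0,0],0,0.6],[[0,0,0],0,0.6],[[0,0,0],0,0.6],[[0,0,0],0,0.6],[[0,0,0],0,0.6],[[0,0,0.15],0,0.6],[[0,0,0.3],0,0.6],[[0,0,0.5],0,0.6],[[0,0,0.55],0,0.6]])

```text
t: 41.65
eef_pos: [0.6565, 0.2637, 0.2028]
ee_rot: [-1.565, 0.003, -1.686]
force: [0.5, -0.2, 0.8]
width: 0.0526
```

Request:
drive_tool(rows=[[[-0.1,0,0],-0.09,0.6],[[-0.2,0,0],-0.18,0.6],[[-0.32,0,0],-0.27,0.6],[[-0.32,0,0],-0.36,0.6],[[-0.32,0,0],-0.45,0.6],[[-0.32,0,0],-0.54,0.6],[[-0.32,0,0],-0.63,0.6],[[-0.32,0,0],-0.72,0.6],[[-0.32,0,0],-0.81,0.6],[[-0.32,0,0],-0.86,0.6],[[-0.32,0,0],-0.86,0.6]])

```text
t: 42.75
eef_pos: [0.5588, 0.2631, 0.1973]
ee_rot: [-1.571, 0.0, -3.038]
force: [-0.1, -0.5, 0.2]
width: 0.0527
```

Run:
```python
from det import *
w=shoot('wrist');i=w['img'];print(get_state()['eef_pos'])
q=w2pix(w,[[.6545,.2625,.05]])[0];u,v=q.astype(int);print(q)
g=i.min(2);m=(g>225).astype(np.uint8);k=np.zeros_like(m);cv2.circle(k,(u,v),70,1,-1);m*=k
n,l,st,c=cv2.connectedComponentsWithStats(m);a=lambda v:np.degrees(np.arctan2(v[1],v[0]))
for j in range(1,n):
    if st[j,4]>8:
        ys,xs=np.nonzero(l==j);r=cv2.minAreaRect(np.c_[xs,ys].astype(np.float32));b=cv2.boxPoints(r)
        e=[(b[0]+b[1])/2,(b[2]+b[3])/2] if np.linalg.norm(b[0]-b[1])<np.linalg.norm(b[1]-b[2]) else [(b[1]+b[2])/2,(b[3]+b[0])/2]
        for z in(.037,.069):
            P=pix2w(w,e,z);print(st[j],z,np.round(P[:,:2],4).tolist(),'dir',round(a(P[1]-P[0])%180,1),'from axis',np.round([a(p[:2]-[.6545,.2625]) for p in P],1))
v0=max(v-80,0);cv2.imwrite('pics/w12.png',cv2.resize(i[v0:v+80,u-80:u+80],None,fx=3.5,fy=3.5,interpolation=cv2.INTER_CUBIC))
```

```text
[0.55880779 0.26305942 0.19723657]
[329.82410676 115.15273004]
[278 103  17   7  82] 0.037 [[0.6591, 0.312], [0.6594, 0.2967]] dir 91.3 from axis [84.7 81.8]
[278 103  17   7  82] 0.069 [[0.6563, 0.3082], [0.6566, 0.2943]] dir 91.3 from axis [87.7 86.1]
[297 102  30  10 102] 0.037 [[0.6629, 0.2944], [0.6596, 0.2666]] dir 83.3 from axis [75.3 38.5]
[297 102  30  10 102] 0.069 [[0.6598, 0.2922], [0.6568, 0.2669]] dir 83.3 from axis [79.9 62.1]
```

View pics/w12.png

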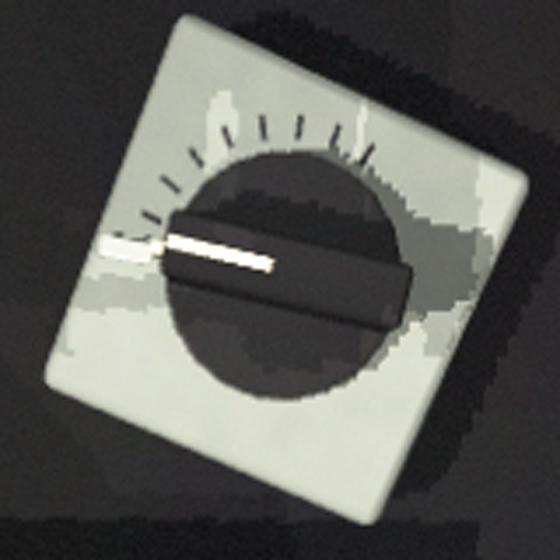

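Request:
drive_tool(rows=[[[0.05,0,0],0.09,0.6],[[0.1,0,0],0.18,0.6],[[0.2,0,0],0.27,0.6],[[0.3,0,0],0.36,0.6],[[0.326,-0.004,0],0.45,0.6],[[0.326,-0.004,0],0.54,0.6],[[0.326,-0.004,0],0.63,0.6],[[0.326,-0.004,0],0.72,0.6],[[0.326,-0.004,0],0.81,0.6],[[0.326,-0.004,0],0.861,0.6],[[0.326,-0.004,0],0.861,0.6],[[0.326,-0.004,0],0.861,0.6]])

```text
t: 44.0
eef_pos: [0.6567, 0.2618, 0.1971]
ee_rot: [-1.571, -0.0, -1.686]
force: [0.3, -0.1, -0.2]
width: 0.0523
```

Request:
drive_tool(rows=[[[0,0,-0.15],0,0.6],[[0,0,-0.3],0,0.6],[[0,0,-0.42],0,0.6],[[0,0,-0.5],0,0.6],[[0,0,-0.54],0,0.6],[[0,0,-0.54],0,0.6],[[0,0,-0.54],0,0],[[0,0,-0.54],0,0],[[0,0,-0.54],0,0],[[0,0,-0.54],0,0],[[0,0,-0.54],0,0],[[0,0,-0.54],0,0]])

```text
t: 45.2
eef_pos: [0.6568, 0.2619, 0.0355]
ee_rot: [-1.57, 0.0, -1.685]
force: [-0.3, 0.7, 0.1]
width: 0.0101
```

Request:
drive_tool(rows=[[[0,0,0],0,0],[[0,0,0],0.015,0],[[0,0,0],0.028,0],[[0,0,0],0.028,0],[[0,0,0],0.028,0],[[0,0,0],0.028,0]])

```text
t: 45.8
eef_pos: [0.6567, 0.2618, 0.0351]
ee_rot: [-1.571, -0.0, -1.641]
force: [0.3, -0.7, -0.2]
width: 0.0005
```

Request:
drive_tool(rows=[[[0,0,0],0,0.6],[[0,0,0],0,0.6],[[0,0,0],0,0.6],[[0,0,0],0,0.6],[[0,0,0],0,0.6],[[0,0,0],0,0.6],[[0,0,0.15],0,0.6],[[0,0,0.3],0,0.6],[[0,0,0.45],0,0.6],[[0,0,0.54],0,0.6],[[-0.15,0,0.54],-0.09,0.6],[[-0.32,0,0.54],-0.18,0.6]])

```text
t: 47.0
eef_pos: [0.5618, 0.2619, 0.1973]
ee_rot: [-1.57, 0.001, -1.931]
force: [-1.1, 0.6, 0.1]
width: 0.0531
```

Request:
drive_tool(rows=[[[0,0,0],-0.09,0.6],[[0,0,0],-0.18,0.6],[[0,0,0],-0.27,0.6],[[0,0,0],-0.36,0.6],[[0,0,0],-0.45,0.6],[[0,0,0],-0.54,0.6],[[0,0,0],-0.63,0.6],[[0,0,0],-0.7,0.6],[[0,0,0],-0.7,0.6],[[0,0,0],-0.7,0.6]])

```text
t: 48.0
eef_pos: [0.5617, 0.2618, 0.1972]
ee_rot: [-1.571, 0.0, -3.02]
force: [-0.5, 0.4, -0.6]
width: 0.0527
```

```bash
python3 - <<'E'
from det import *
w=shoot('wrist');i=w['img'];print(get_state()['eef_pos'])
A=[.6563,.2625]
q=w2pix(w,[A+[.05]])[0];u,v=q.astype(int);print(q)
g=i.min(2);m=(g>225).astype(np.uint8);k=np.zeros_like(m);cv2.circle(k,(u,v),70,1,-1);m*=k
n,l,st,c=cv2.connectedComponentsWithStats(m);a=lambda v:np.degrees(np.arctan2(v[1],v[0]))
for j in range(1,n):
    if st[j,4]>8:
        ys,xs=np.nonzero(l==j);r=cv2.minAreaRect(np.c_[xs,ys].astype(np.float32));b=cv2.boxPoints(r)
        e=[(b[0]+b[1])/2,(b[2]+b[3])/2] if np.linalg.norm(b[0]-b[1])<np.linalg.norm(b[1]-b[2]) else [(b[1]+b[2])/2,(b[3]+b[0])/2]
        for z in(.037,.069):
            P=pix2w(w,e,z);print(st[j],z,np.round(P[:,:2],4).tolist(),'dir',round(a(P[1]-P[0])%180,1),'from axis',np.round([a(p[:2]-A) for p in P],1))
v0=max(v-80,0);cv2.imwrite('pics/w13.png',cv2.resize(i[v0:v+80,u-80:u+80],None,fx=3.5,fy=3.5,interpolation=cv2.INTER_CUBIC))
E
python3 look.py pics/t14.png
```

```text
[0.56172476 0.26177988 0.19721189]
[330.16116819 116.47504705]
[277 105  19   8  88] 0.037 [[0.659, 0.313], [0.6596, 0.2962]] dir 92.3 from axis [87.  84.3]
[277 105  19   8  88] 0.069 [[0.6565, 0.3091], [0.6571, 0.2938]] dir 92.3 from axis [89.8 88.6]
[297 105  30  11  98] 0.037 [[0.6627, 0.2945], [0.6593, 0.2666]] dir 83.0 from axis [78.7 54.2]
[297 105  30  11  98] 0.069 [[0.6598, 0.2923], [0.6567, 0.2669]] dir 83.0 from axis [83.2 84.2]
sound_0 0.83 [439. 266.] [ 0.487 -0.257] [0.097 0.036] yaw 174.8
sound_0 0.77 [501. 268.] [ 0.478 -0.398] [0.099 0.042] yaw 174.2
sound_0 0.62 [459. 274.] [ 0.467 -0.302] [0.038 0.095] yaw 179.5
short_0 0.86 [158. 271.] [0.491 0.373] [0.04  0.064] yaw 6.0
short_0 0.79 [191. 272.] [0.487 0.3  ] [0.037 0.064] yaw 8.9
short_0 0.61 [302. 293.] [0.434 0.051] [0.065 0.032] yaw 169.9
short_0 0.59 [265. 326.] [0.363 0.136] [0.035 0.064] yaw 25.6
chipped_0 0.75 [175. 273.] [0.485 0.335] [0.037 0.097] yaw 5.9
chipped_0 0.43 [459. 274.] [ 0.467 -0.302] [0.038 0.095] yaw 179.4
```

View pics/w13.png

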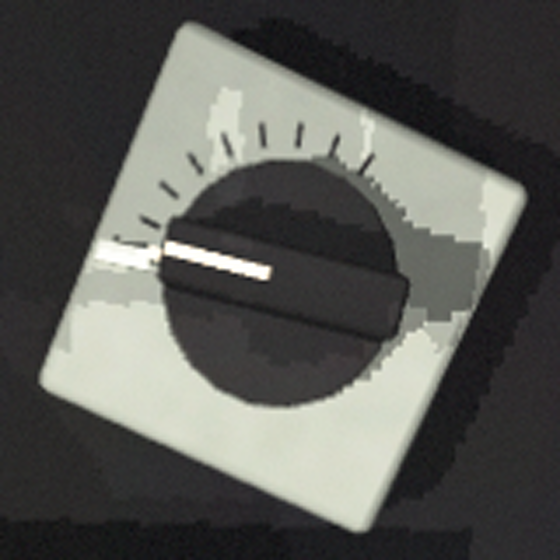

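View pics/t14.png

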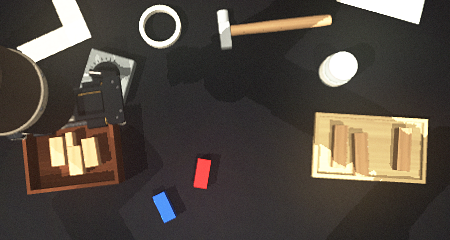

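Request:
drive_tool(rows=[[[0.05,0,0],0.09,0.6],[[0.1,0,0],0.18,0.6],[[0.2,0,0],0.27,0.6],[[0.3,0,0],0.36,0.6],[[0.315,0,0],0.45,0.6],[[0.315,0,0],0.54,0.6],[[0.315,0,0],0.63,0.6],[[0.315,0,0],0.72,0.6],[[0.315,0,0],0.81,0.6],[[0.315,0,0],0.845,0.6],[[0.315,0,0],0.845,0.6],[[0.315,0,0],0.845,0.6]])

```text
t: 49.45
eef_pos: [0.6562, 0.2618, 0.1971]
ee_rot: [-1.571, -0.0, -1.697]
force: [0.3, -0.0, -0.1]
width: 0.0526
```

Request:
drive_tool(rows=[[[0,0,-0.15],0,0.6],[[0,0,-0.3],0,0.6],[[0,0,-0.42],0,0.6],[[0,0,-0.5],0,0.6],[[0,0,-0.54],0,0.6],[[0,0,-0.57],0,0.6],[[0,0,-0.57],0,0.6]])

```text
t: 50.15
eef_pos: [0.6562, 0.2618, 0.0258]
ee_rot: [-1.571, -0.0, -1.696]
force: [-0.1, 0.8, 0.2]
width: 0.0525
```

Request:
drive_tool(rows=[[[0,0,0],0,0],[[0,0,0],0,0],[[0,0,0],0,0],[[0,0,0],0,0],[[0,0,0],0,0],[[0,0,0],0,0],[[0,0,0],0,0],[[0,0,0],0,0]])

```text
t: 50.95
eef_pos: [0.6578, 0.2618, 0.0267]
ee_rot: [-1.568, 0.001, -1.696]
force: [5.9, -2.2, -1.2]
width: 0.0158
```

Request:
drive_tool(rows=[[[0.004,0,0],0.015,0],[[0.004,0,0],0.035,0],[[0.004,0,0],0.035,0],[[0.004,0,0],0.035,0],[[0.004,0,0],0.035,0]])

```text
t: 51.45
eef_pos: [0.6579, 0.2618, 0.0267]
ee_rot: [-1.57, 0.0, -1.641]
force: [1.9, -1.9, 4.2]
width: 0.0157
```

Request:
drive_tool(rows=[[[0,0,0],0,0.6],[[0,0,0],0,0.6],[[0,0,0],0,0.6],[[0,0,0],0,0.6],[[0,0,0],0,0.6],[[0,0,0],0,0.6],[[0,0,0.15],0,0.6],[[0,0,0.3],0,0.6],[[0,0,0.45],0,0.6],[[0,0,0.57],0,0.6],[[-0.15,0,0.57],-0.09,0.6],[[-0.32,0,0.57],-0.18,0.6]])

```text
t: 52.65
eef_pos: [0.5626, 0.262, 0.1977]
ee_rot: [-1.57, 0.002, -1.931]
force: [-0.9, 1.0, -0.5]
width: 0.0528
```

Request:
drive_tool(rows=[[[0,0,0],-0.09,0.6],[[0,0,0],-0.18,0.6],[[0,0,0],-0.27,0.6],[[0,0,0],-0.36,0.6],[[0,0,0],-0.45,0.6],[[0,0,0],-0.54,0.6],[[0,0,0],-0.63,0.6],[[0,0,0],-0.7,0.6],[[0,0,0],-0.7,0.6],[[0,0,0],-0.7,0.6]])

```text
t: 53.65
eef_pos: [0.5624, 0.2618, 0.1972]
ee_rot: [-1.571, 0.0, -3.02]
force: [-0.4, 0.0, 0.8]
width: 0.0526
```

Run:
```python
from det import *
w=shoot('wrist');i=w['img'];print(get_state()['eef_pos'],get_state()['ee_rot'])
A=[.6563,.2625]
u,v=w2pix(w,[A+[.05]])[0].astype(int)
g=i.min(2);k=np.zeros_like(g);cv2.circle(k,(u,v),62,1,-1);a=lambda v:np.degrees(np.arctan2(v[1],v[0]))
for th in(225,240,250):
  m=((g>th)*k).astype(np.uint8)
  n,l,st,c=cv2.connectedComponentsWithStats(m)
  for j in range(1,n):
    if st[j,4]>8:
        ys,xs=np.nonzero(l==j);r=cv2.minAreaRect(np.c_[xs,ys].astype(np.float32));b=cv2.boxPoints(r)
        e=[(b[0]+b[1])/2,(b[2]+b[3])/2] if np.linalg.norm(b[0]-b[1])<np.linalg.norm(b[1]-b[2]) else [(b[1]+b[2])/2,(b[3]+b[0])/2]
        for z in(.037,.069):
            P=pix2w(w,e,z);print(th,st[j],z,np.round(P[:,:2],4).tolist(),'dir',round(a(P[1]-P[0])%180,1),'from axis',np.round([a(p[:2]-A) for p in P],1))
t=shoot('top');s=shoot('scene')
for n,f in(('top',t),('scene',s)):
  for c,r,b,ar in dets(f,'sound_0',.4):
    W=pix2w(f,cv2.boxPoints(r),.038);print(n,round(c,2),np.round(r[0]),np.round(W.mean(0)[:2],3),np.round([np.linalg.norm(W[1]-W[0]),np.linalg.norm(W[2]-W[1])],3),b,ar)
```

```text
[0.56239821 0.26180319 0.19719775] [-1.57087795e+00  4.46413652e-05 -3.02018898e+00]
225 [277 106  18   8  88] 0.037 [[0.6598, 0.3128], [0.6587, 0.2966]] dir 86.1 from axis [86.  85.9]
225 [277 106  18   8  88] 0.069 [[0.6573, 0.3089], [0.6563, 0.2942]] dir 86.1 from axis [88.8 90. ]
225 [297 108  29   9  93] 0.037 [[0.6607, 0.2944], [0.6589, 0.2671]] dir 86.2 from axis [82.2 60.6]
225 [297 108  29   9  93] 0.069 [[0.6581, 0.2922], [0.6564, 0.2673]] dir 86.2 from axis [86.5 88.3]
240 [278 107  17   6  68] 0.037 [[0.66, 0.297], [0.6582, 0.312]] dir 96.9 from axis [83.9 87.8]
240 [278 107  17   6  68] 0.069 [[0.6575, 0.2945], [0.6558, 0.3082]] dir 96.9 from axis [87.9 90.6]
240 [297 108  29   9  85] 0.037 [[0.6606, 0.294], [0.6588, 0.2671]] dir 86.2 from axis [82.3 61.5]
240 [297 108  29   9  85] 0.069 [[0.658, 0.2919], [0.6564, 0.2673]] dir 86.2 from axis [86.7 89.3]
250 [279 108  16   5  37] 0.037 [[0.6595, 0.2969], [0.6578, 0.311]] dir 96.9 from axis [84.6 88.2]
250 [279 108  16   5  37] 0.069 [[0.657, 0.2945], [0.6555, 0.3073]] dir 96.9 from axis [88.7 91. ]
top 0.79 [459. 274.] [ 0.467 -0.3  ] [0.038 0.094] [449.5, 250.8, 468.1, 295.8] 696
top 0.66 [502. 269.] [ 0.476 -0.396] [0.096 0.043] [492.1, 249.8, 512.3, 290.9] 783
top 0.57 [439. 266.] [ 0.486 -0.255] [0.036 0.093] [433.0, 244.0, 444.3, 290.5] 656
scene 0.85 [283. 130.] [ 0.473 -0.297] [0.104 0.053] [263.7, 117.6, 299.1, 143.7] 648
scene 0.8 [258. 110.] [ 0.482 -0.386] [0.107 0.067] [236.9, 96.6, 279.8, 125.3] 788
scene 0.56 [288. 147.] [ 0.492 -0.245] [0.101 0.056] [266.6, 132.4, 311.6, 162.9] 738
```

Run:
```python
from det import *
from scipy.optimize import minimize
fs=[shoot('top'),shoot('scene')]
ms=[[r for r in regions_of(f,'sound_0') if r['confidence']>.4] for f in fs]
K=np.array([[a,b,c] for a in(-.048,.048) for b in(-.015,.015) for c in(-.015,.015)])
def proj(f,p):
    P=K@R.from_euler('xyz',[0,p[4],p[3]]).as_matrix().T+p[:3]
    h=cv2.convexHull((w2pix(f,P)*16).astype(np.int32)); m=np.zeros((480,640),np.uint8); cv2.fillConvexPoly(m,h,1,shift=4); return m.astype(bool)
def cost(p,M):
    c=0
    for f,m in zip(fs,M):
        q=proj(f,p); c+=1-(q&m).sum()/(q|m).sum()
    return c
for name,xy in(('A',(.476,-.397)),('B',(.468,-.301)),('C',(.486,-.256))):
    M=[]
    for f,rs in zip(fs,ms):
        q=proj(f,[*xy,.023,3.05,0]); M.append(max((r['pixels'] for r in rs),key=lambda m:(q&m).sum()))
    best=min((minimize(cost,[*xy,.023+dz,3.05+dy,dp],args=(M,),method='Nelder-Mead',options=dict(initial_simplex=np.array([*xy,.023+dz,3.05+dy,dp])+np.vstack([np.zeros(5),np.diag([.006,.006,.006,.1,.08])]),maxiter=250)) for dz in(0,.008) for dy in(0,.08) for dp in(-.06,.06)),key=lambda r:r.fun)
    print(name,np.round(best.x,3),round(best.fun,3))
    for z in (.019,.023,.027,.031,.035):
        b=min((minimize(lambda v:cost([v[0],v[1],z,v[2],0],M),[*xy,y0],method='Nelder-Mead',options=dict(initial_simplex=np.array([*xy,y0])+np.vstack([np.zeros(3),np.diag([.006,.006,.1])]))).fun for y0 in(3.03,3.12))); print('  z',z,round(b,3))
```

```text
A [ 0.475 -0.401  0.022  3.104  0.108] 0.171
  z 0.019 0.177
  z 0.023 0.18
  z 0.027 0.223
  z 0.031 0.284
  z 0.035 0.362
B [ 0.466 -0.305  0.023  3.189  0.073] 0.314
  z 0.019 0.323
  z 0.023 0.321
  z 0.027 0.332
  z 0.031 0.352
  z 0.035 0.383
C [ 0.486 -0.259  0.022  3.114  0.111] 0.155
  z 0.019 0.171
  z 0.023 0.165
  z 0.027 0.198
  z 0.031 0.27
  z 0.035 0.34
```

```bash
python3 -c "
from station import *
s=get_state();print(s['t'],s['force']);print(job_done())"
```

```text
54.1 [-0.20011023  0.04468723  0.43047159]
the job is handed in; nothing more can be done
None
```

I sorted the whole batch, then turned the dial to the index mark, and handed the job in at 54 s. The three sound blanks are in the tray. The two shorts and the one chipped blank are in the offcut box.

**Last checks**
- **Tray:** all three sound blanks lie apart inside the tray. Fitting block shapes to the top and scene pictures put their centres at about 22–23 mm above the bench, which is flat on the floor. The fit for the middle blank was looser (0.31 against about 0.16 for the other two).
- **Box:** all three rejects were found inside it.
- **Dial:** the pointer direction measured 86.2° against about 85.9° for the mark. That mark angle rests on an estimated dial axis; the mark's own edge direction scattered between about 82° and 97°.
- **Gripper:** it was clear of everything, with no force on the wrist.
- **Jar, tape and hammer:** I never approached the tape or hammer, and kept clear of the jar when taking the blank beside it. All three looked unmoved in the last top picture, but I did not measure them.

**What went wrong or disagreed**
- **Fingertips:** they turned out to be roughly 35 mm higher than the reported tool point. The first three closings on blanks shut above them, so I gripped at lower heights after that.
- **Dial correction:** the first turn stopped about 3° short of the mark. One attempt to correct it closed above the bar, and the next, deeper one worked.
- **Shifted blank:** after placing, the middle sound blank moved about 2–3 cm inside the tray, most likely the announced knock. It stayed inside with its end close to the wall, so I left it.

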